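Fetch the check weight from behind the glassware

TASK

The large brass weight stands in the white tray behind the bottle and the measuring cylinder. Clear both of these out of the way, each standing upright wholly on the blue mat, then stand the large weight upright in the middle of the balance's round pan, and finally put the bottle and the cylinder back upright, each on the place in the tray where it stood at the start. Leave the small brass weight where it is and knock nothing over.

Things in the scene. Friction and masses are not known exactly. Their poses are not given: they have to be found in the camera images.
- storage_tray: Fixed shallow white tray, 160 mm along x, 190 along y; floor 6 mm high, rim 10. Origin: centre of underside; x away from the robot, turned up to 0.2 rad. Grey rings mark four places: two large in the front row near (-32, +-38) mm (bottle and cylinder, either order), two small behind near (24, +-22) mm (the weights, either order); things stand a few mm off the ring centres.
- parking_mat: Blue fixed mat with a thin white border line, 120 mm along its x, 210 mm along its y, top 4 mm above the worktop. Origin: centre of its underside. Room for bottle and cylinder side by side along its y.
- balance: Fixed white electronic balance, 180 mm along its x, 150 mm along its y, housing top 38 mm high, panel with dark display and buttons at its -x end, which faces the robot. Origin: centre of its underside. A round steel pan, 100 mm across, sits on it 25 mm towards +x of the origin, its top 48 mm above the worktop.
- pan (a point): Centre of the top face of the balance's round steel pan, 48 mm above the worktop, axes as the balance.
- bottle: Clear, slightly milky reagent bottle with dark blue screw cap, 53 mm across, 95 mm high, 0.12 kg. Origin: centre of its underside, z up its axis. Only its straight body, up to 78 mm above the underside, can be gripped (53 mm wide); the cap cannot be gripped.
- cylinder: Clear glass measuring cylinder, 181 mm high, on a hexagonal foot 56 x 64 mm and 12 mm high, 0.11 kg. Origin: centre of the underside of the foot, z up its axis. Grip the straight tube, 29 mm wide between 16 and 175 mm above the underside; gripped at about 150 mm it stays steady and the hand clears its top.
- large_weight: The larger of the two turned brass weights, 28 mm across, 36 mm high, 0.1 kg, body with a knob on top. Origin: centre of its underside, z up its axis. It can be gripped across its 28 mm body.
- small_weight: The smaller brass weight, 18 mm across, 24 mm high, which stays where it is. Origin: centre of its underside.
Things that resemble listed ones, but are neither listed nor needed, are in the scene too. What is shaped like the bottle but red is not meant.

How it is judged:
By the outcome, as a careful person would: the job done as asked, in the order asked, and still so for the second after the job is handed in, with the robot touching nothing.
It also fails if it takes over 120 s, if anything falls off the work surface, if the arm or the gripper's body presses on something with over 40 N, if the wrist force passes 120 N, or if a joint passes its speed limit or range.

ROBOT

A 6-joint arm with a two-finger parallel gripper is mounted at the origin on a cart in front of the work surface, level with it; the furniture and walls round the work are solid. World frame = base frame: x ahead of the robot, y to its left, z up, the work surface at z = 0. Lengths are in m, angles in rad, forces in N, time in s.
With the tool pointing down it reaches from about 0.3 to 0.85 m from the base axis. Payload 5.4 kg.
Tool frame: the origin (TCP) lies on the centre line of the jaws, within the pads' length; the fingertips stand 19 mm ahead of it and the grasp point (between the pads) is the TCP; z points along the fingers, y is the direction in which the jaws open and shut (so a half turn about z gives the same grasp; the last joint's range is limited). The gripper opens to 85 mm and grips with 20 to 120 N. Pads are 22 mm wide; open, the fingers measure 114 mm over their backs; the gripper's body (76 mm by 85 mm) begins 54 mm behind the grasp point. The pads swing forward as they close: fully open they stand 13 mm farther back than shut.
Start: joints at [0.967, 0.158, 1.597, -0, 1.386, -0.21], TCP at [0.221, 0.531, 0.25] pointing down, gripper open.
Joint ranges: [-2.91, 2.91], [-0.94, 2.29], [0.18, 2.7], [-1.29, 4.43], [0.17, 2.64], [-3, 3]. Speed limits (rad/s): [2.57, 2.57, 3.14, 3.14, 3.14, 3.14].

INTERFACE

Orientations are given as a unit quaternion [w, x, y, z].
In Python, from rig import readout, read_camera, ticket gives the robot as it stands. The module is installed in compiled form; this text tells all that it offers.
- The arm moves only by the tool send_rows, never from a script. Its argument "steps" is a list of rows, each an object of numbers: "x", "y", "z": the shift along the tool's x, y, z in m; "wx", "wy", "wz": the turn, a rotation vector about the tool's x, y, z in degrees. In form: [{"x": .., "y": .., "z": .., "wx": .., "wy": .., "wz": ..}, ...]. A call has 1 to 12 rows; each row shifts and turns the commanded pose from where the row before left it, along the tool's axes as they then stand; what a row does not reach is not made up. A row lasts 1/12 s, in which the tool goes at most 41.7 mm and 7.16 degrees, less where a joint would pass 70% of its speed; a pose out of reach is approached as far as the arm can. A call with a gripper value outside its range is refused whole. "claw" is the opening, from -1 (shut) to 1 (fully open), so that 0 is half open, set as the call begins (left out, the last holds). The fingers move at their own pace and stop on an object; "newtons" is the grip in N (left out, the last holds). Time passes only in rows, so rows that do not move let the fingers close. It gives the time, the measured TCP pose, the force and the opening at its end, in the units of the state.
- readout.read_state(): the state, without advancing time (a new reading comes with each control period).
- read_camera(name): name is "scene" or "top" or "wrist"; returns a dict with "frame" (384x512x3 uint8, red, green, blue), "depth" (384x512 float32, m along the optical axis (not along the pixel's ray), 0 where there is no reading), "intrinsics" (3x3 intrinsics, pixels), "position" and "orientation" of the camera in the world; the wrist camera has in their place "T_tool_cam" (4x4, takes a point from camera to tool coordinates, whose origin is the TCP and whose axes are the flange's). Camera axes: x right, y up, looking along -z (the intrinsics and any distortion apply to the point x, -y, -z); pixel columns grow to the right and rows downward; lengths in m; the calibration is good to about 2 mm. A picture is of the moment at which its call begins: read the wrist's pose just before it.
- ticket.job_done(): hands the job in, once; it reports no verdict.
The state is a dict: "time": time; "joint_positions": joint angles; "qvel": joint speeds; "joint_torque": joint torques, N m; "ee_pos": TCP position; "ee_rot": TCP orientation; "force": force on the tool from outside, world axes, zero at the start; "ft_torque": the same for the moment, N m; "opening": opening from 0.0 (shut) to 1.0 (fully open).
Only numpy, scipy, OpenCV 4.12 (cv2) and the standard library are available. Lean on these libraries where they do the work, as an engineer would, in place of code of your own. Each camera call takes 0.05 s, during which the arm holds its last target. There are 200 camera calls.

## Working session

There is one attempt and no reset: what is moved stays moved. The work goes in short steps, Python scripts to look and compute and a tool call to move; the robot and the scene stay as the last step left them, time stands still between calls to the robot, and variables do not carry over. Pictures are saved under pics/ and viewed, on a budget of 14 in all, crops included, one or two more only if the job needs it, and the job is handed in when it is done.

Besides the shell and the picture viewer there is one more tool, called after ">>>" as name([rows], argument=value, ...), one row to a line, values as JSON. send_rows: Moves the arm, as the interface text tells. Its arguments: {"type":"object","properties":{"steps":{"type":"array"},"claw":{"type":"number"},"newtons":{"type":"number"}},"required":["steps"]}

```bash
mkdir -p pics; cat > h.py <<'E'
import numpy as np, cv2
from scipy.spatial.transform import Rotation as R
from rig import readout, read_camera, ticket
def q2R(q): return R.from_quat([q[1],q[2],q[3],q[0]]).as_matrix()
def cam(name):
    s=readout.read_state(); c=read_camera(name)
    if name=="wrist":
        T=np.eye(4);T[:3,:3]=q2R(s["ee_rot"]);T[:3,3]=s["ee_pos"];T=T@np.array(c["T_tool_cam"])
        c["Rc"],c["p"]=T[:3,:3],T[:3,3]
    else: c["Rc"],c["p"]=q2R(c["orientation"]),np.array(c["position"])
    return c
def ray(c,u,v):
    K=np.array(c["intrinsics"]); d=np.array([(u-K[0,2])/K[0,0],-(v-K[1,2])/K[1,1],-1.]); return c["Rc"]@d
def onz(c,u,v,z):
    d=ray(c,u,v); return c["p"]+d*(z-c["p"][2])/d[2]
def dep(c,u,v): return c["p"]+ray(c,u,v)*c["depth"][int(v),int(u)]
def proj(c,P):
    K=np.array(c["intrinsics"]); q=c["Rc"].T@(np.array(P)-c["p"]); return K[0,2]+K[0,0]*q[0]/-q[2],K[1,2]-K[1,1]*q[1]/-q[2]
def save(c,f,crop=None,s=1.5):
    im=c["frame"][...,::-1]
    if crop: im=im[crop[1]:crop[3],crop[0]:crop[2]]
    cv2.imwrite("pics/"+f,cv2.resize(im,None,fx=s,fy=s,interpolation=cv2.INTER_CUBIC))
E
python3 - <<'E'
from h import *
import pickle
for n in("scene","top"):
    c=cam(n); save(c,n+"0.png"); pickle.dump(c,open(n+"0.pkl","wb"))
    print(n,c["p"],c["Rc"].tolist(),np.array(c["intrinsics"]).tolist(),c.keys())
print(readout.read_state())
E
```

```text
scene [-0.34812129 -0.77182015  0.73074967] [[0.5475861030783372, 0.4574965468221644, -0.700604288711735], [-0.8365926694452945, 0.31554119248832924, -0.44782414101233947], [0.016191514625791215, 0.8313426883595229, 0.5555242293233342]] [[393.78555041386164, 0.0, 257.03501572639163], [0.0, 393.78555041386164, 193.94294201092598], [0.0, 0.0, 1.0]] dict_keys(['frame', 'depth', 'intrinsics', 'position', 'orientation', 'Rc', 'p'])
top [ 0.35826213 -0.22557872  1.51599701] [[0.009821456846636156, 0.9952836810546905, -0.09650872090974279], [-0.9999198766595939, 0.009004484011733926, -0.008897164084397002], [-0.007986190986441558, 0.09658837142175754, 0.9952923727526604]] [[492.4940708663349, 0.0, 256.61872135411124], [0.0, 492.4940708663349, 184.99474221550747], [0.0, 0.0, 1.0]] dict_keys(['frame', 'depth', 'intrinsics', 'position', 'orientation', 'Rc', 'p'])
{'time': 0.1, 'joint_positions': array([ 9.66892920e-01,  1.59028722e-01,  1.59811974e+00, -1.38948801e-05,
        1.38618599e+00, -2.10076337e-01]), 'qvel': array([ 0.00121049, -0.00082236, -0.00177143,  0.00271346,  0.00065541,
       -0.00067828]), 'joint_torque': array([-5.98932766e-04, -3.96994078e+01, -3.32337356e+01, -3.09030975e-04,
        4.27627499e-03, -2.32122993e-06]), 'ee_pos': array([0.22035501, 0.53054624, 0.2493846 ]), 'ee_rot': array([-3.38472755e-04,  1.95642117e-01,  9.80674973e-01, -8.02465350e-04]), 'force': array([ 0.32011459, -0.14977691, -0.8916134 ]), 'ft_torque': array([ 0.04763523, -0.01732137, -0.014156  ]), 'opening': 1.0020709547412088}
```

View pics/top0.png

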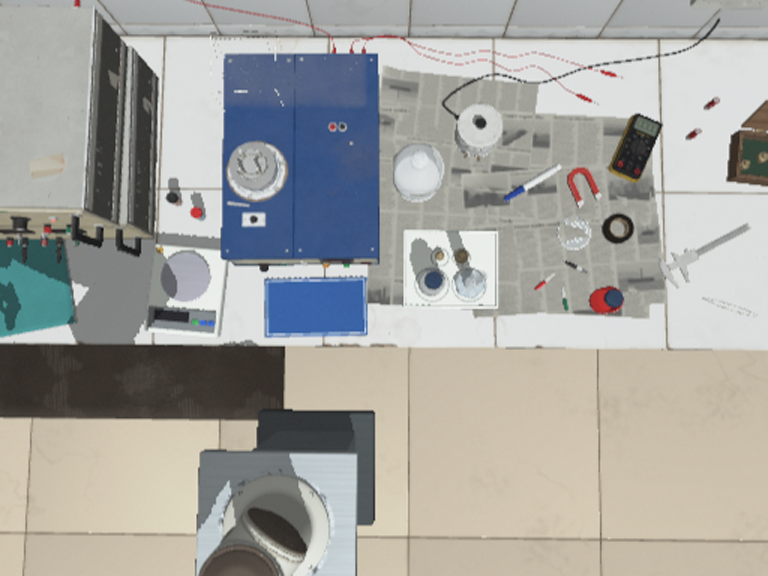

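View pics/scene0.png

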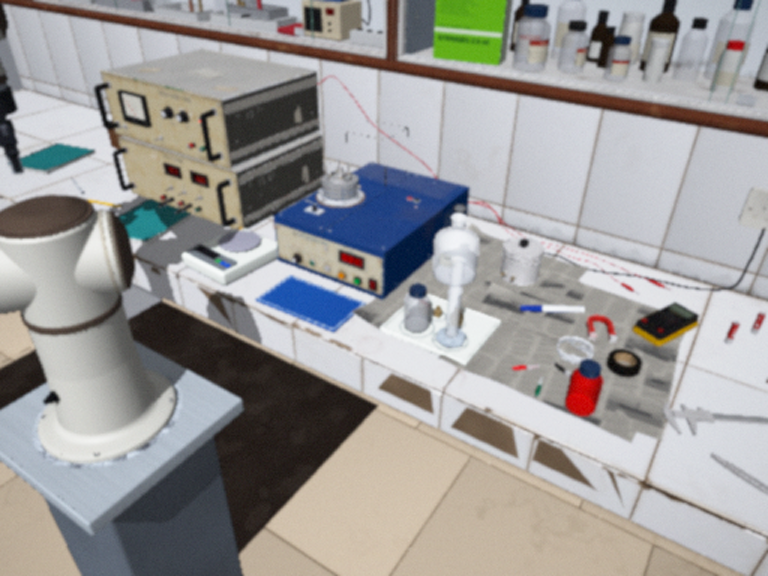

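The top view shows, at 1.5x, the balance near (185,290), the mat near (316,306) and the tray near (450,268). The bottle is front left at (431,283), the cylinder front right at (470,283), and the weights are behind at (438,255) and (461,256). The red bottle at (605,300) is the decoy.

```bash
python3 - <<'E'
from h import *
import pickle
c=pickle.load(open("top0.pkl","rb"))
print(proj(c,(0,0,0)),proj(c,(.22,.53,.25)))
save(c,"t_tray.png",(260,145,340,212),8)
save(c,"t_left.png",(90,155,255,232),4.8)
# pan: depth-based; box height
for uv in [(300,195),(120,183),(125,183),(130,180),(210,205),(140,205),(200,100),(315,170),(292,172),(308,172),(313,188),(288,186),(290,215)]: print(uv,dep(c,*uv).round(3))
E
```

```text
(np.float64(184.2363197114038), np.float64(352.1190271625241)) (np.float64(-36.801490924069924), np.float64(284.4380609555537))
(300, 195) [ 0.475 -0.346  0.008]
(120, 183) [0.503 0.198 0.049]
(125, 183) [0.503 0.183 0.046]
(130, 180) [0.512 0.169 0.046]
(210, 205) [ 0.442 -0.069  0.003]
(140, 205) [0.438 0.139 0.032]
(200, 100) [ 0.737 -0.048  0.128]
(315, 170) [ 0.552 -0.391  0.009]
(292, 172) [ 0.544 -0.32   0.022]
(308, 172) [ 0.543 -0.368  0.03 ]
(313, 188) [ 0.487 -0.374  0.118]
(288, 186) [ 0.493 -0.303  0.102]
(290, 215) [ 0.414 -0.316 -0.001]
```

View pics/t_tray.png

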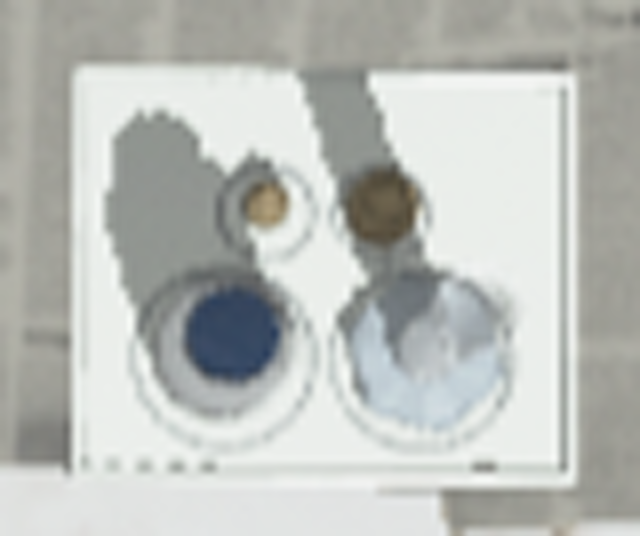

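View pics/t_left.png

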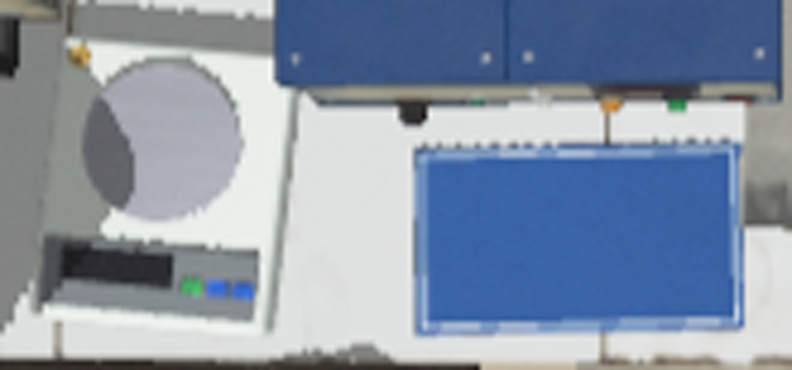

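The crops (8x and 4.8x) show: cap at crop (233,334), large weight (383,205) directly behind the cylinder (foot about (428,350)), small weight (267,204), pan centre (162,139), and mat corners (415,150), (742,145), (742,328), (417,333).

```bash
python3 - <<'E'
from h import *
import pickle
c=pickle.load(open("top0.pkl","rb"))
A=lambda x,y,z:onz(c,260+x/8-.4,145+y/8-.4,z).round(4)
B=lambda x,y,z:onz(c,90+x/4.8-.4,155+y/4.8-.4,z).round(4)
print("cap",A(233,334,.101),"cylfoot",A(428,350,.018),"large",A(383,205,.042),"small",A(267,204,.03))
print("rings",A(225,355,.006),A(424,355,.006))
print("tray corners",[A(*p,.01)[:2] for p in((75,66),(578,70),(576,487),(72,470))])
print("pan",B(162,139,.048)[:2],[B(x,y,.048)[:2] for x,y in((82,139),(243,139),(162,58),(162,220))])
print("mat",[B(*p,.004)[:2] for p in((415,150),(742,145),(742,328),(417,333))])
print("box",B(275,85,.128),B(780,100,.128),"bal edge",B(297,90,.038),B(270,330,.038))
# tall things: depth height map for y>0.1
H=[];v,u=np.mgrid[0:384:4,0:512:4]
for uu,vv in zip(u.ravel(),v.ravel()):
    if c["depth"][vv,uu]>0 and vv<220:
        p=dep(c,uu,vv)
        if p[2]>.06: H.append(p)
H=np.array(H)
for y0 in np.arange(-.6,.7,.1):
    m=H[(H[:,1]>=y0)&(H[:,1]<y0+.1)]
    if len(m): print("y",y0.round(1),"minx",m[:,0].min().round(3),"maxz",m[:,2].max().round(3))
w=cam("wrist"); print(w["T_tool_cam"],w["intrinsics"])
E
```

```text
cap [ 0.4924 -0.3056  0.101 ] cylfoot [ 0.4948 -0.3846  0.018 ] large [ 0.5473 -0.3652  0.042 ] small [ 0.5488 -0.3223  0.03  ]
rings [ 0.4932 -0.3079  0.006 ] [ 0.4939 -0.3844  0.006 ]
tray corners [array([ 0.6045, -0.2493]), array([ 0.6046, -0.4435]), array([ 0.4435, -0.4419]), array([ 0.4482, -0.2493])]
pan [0.5013 0.1877] [array([0.5009, 0.2378]), array([0.5018, 0.1369]), array([0.5524, 0.1895]), array([0.4506, 0.1859])]
mat [array([0.5   , 0.0367]), array([ 0.5051, -0.1737]), array([ 0.3878, -0.1751]), array([0.3826, 0.0324])]
box [0.5263 0.0992 0.128 ] [ 0.52   -0.2001  0.128 ] bal edge [0.5341 0.1063 0.038 ] [0.383  0.1186 0.038 ]
y -0.6 minx 1.02 maxz 0.169
y -0.5 minx 0.766 maxz 0.167
y -0.4 minx 0.477 maxz 0.19
y -0.3 minx 0.478 maxz 0.183
y -0.2 minx 0.533 maxz 0.167
y -0.1 minx 0.532 maxz 0.243
y -0.0 minx 0.529 maxz 0.252
y 0.1 minx 0.631 maxz 0.245
y 0.2 minx 0.535 maxz 0.353
y 0.3 minx 0.542 maxz 0.352
y 0.4 minx 0.556 maxz 0.351
y 0.5 minx 0.566 maxz 0.158
[[ 9.31900054e-05  9.55994479e-01  2.93384639e-01  7.49088557e-02]
 [ 9.99999988e-01 -1.25331584e-04  9.07555964e-05  1.08437572e-03]
 [ 1.23532211e-04  2.93384628e-01 -9.55994480e-01 -1.24731574e-01]
 [ 0.00000000e+00  0.00000000e+00  0.00000000e+00  1.00000000e+00]] [[294.07516234   0.         260.29011691]
 [  0.         294.07516234 191.76807635]
 [  0.           0.           1.        ]]
```

>>> send_rows([
  {"z": -0.005,"wz": 6.74},
  {"z": -0.005,"wz": 6.74},
  {"z": -0.005,"wz": 6.74},
  {"z": -0.005,"wz": 6.74},
  {"z": -0.005,"wz": 6.74},
  {"z": -0.005,"wz": 6.74},
  {"z": -0.005,"wz": 6.74},
  {"z": -0.005,"wz": 6.74},
  {"z": -0.005,"wz": 6.74},
  {"z": -0.005,"wz": 6.74},
], claw=1, newtons=30)

```text
schema error: expected keys x, y, z, wx, wy, wz
```

>>> send_rows([
  {"x": -0.0365,"y": 0.011},
  {"x": -0.0365,"y": 0.011},
  {"x": -0.0365,"y": 0.011},
  {"x": -0.0365,"y": 0.011},
  {"x": -0.0365,"y": 0.011},
  {"x": -0.0365,"y": 0.011},
  {"x": -0.0365,"y": 0.011},
  {"x": -0.0365,"y": 0.011},
  {"x": -0.0365,"y": 0.011},
  {"x": -0.0365,"y": 0.011},
  {"x": -0.0365,"y": 0.011},
  {"x": -0.0365,"y": 0.011},
])

```text
schema error: expected keys x, y, z, wx, wy, wz
```

>>> send_rows([
  {"x": -0.0365,"y": 0.011},
  {"x": -0.0365,"y": 0.011},
  {"x": -0.0365,"y": 0.011},
  {"x": -0.0365,"y": 0.011},
  {"x": -0.0365,"y": 0.011},
  {"x": -0.0365,"y": 0.011},
  {"x": -0.0365,"y": 0.011},
  {"x": -0.0365,"y": 0.011},
  {"x": -0.0365,"y": 0.011},
  {"x": -0.0365,"y": 0.011},
  {"x": -0.03,"y": 0.011},
  {"x": 0,"y": 0},
])

```text
schema error: expected keys x, y, z, wx, wy, wz
```

```bash
python3 - <<'E'
from h import *
import pickle
c=cam("wrist"); save(c,"w1.png"); pickle.dump(c,open("w1.pkl","wb"))
s=readout.read_state(); print(s["time"],s["ee_pos"],s["ee_rot"],s["joint_positions"],s["force"])
E
```

```text
0.2 [0.2204397  0.53070027 0.24970291] [-2.2842320e-04  1.9562393e-01  9.8067882e-01 -5.2787876e-04] [ 9.66916729e-01  1.58821514e-01  1.59771673e+00  1.64374310e-06
  1.38620477e+00 -2.10092569e-01] [ 0.54128795 -0.22626864 -0.43532924]
```

View pics/w1.png

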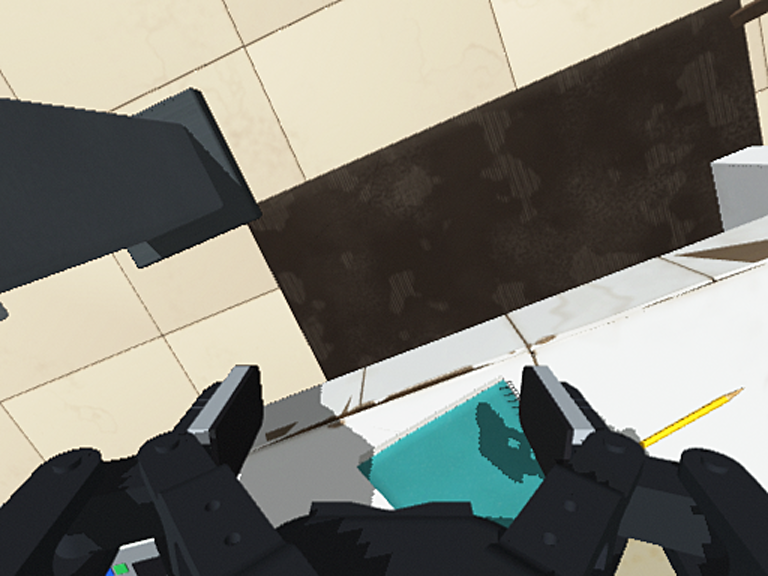

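The moves were refused because every row needs all six keys. The wrist view only shows the start position: teal notebook, cart edge and the gripper at the bottom. I'll resend with full rows.

>>> send_rows([
  {"x": 0,"y": 0,"z": -0.005,"wx": 0,"wy": 0,"wz": 6.74},
  {"x": 0,"y": 0,"z": -0.005,"wx": 0,"wy": 0,"wz": 6.74},
  {"x": 0,"y": 0,"z": -0.005,"wx": 0,"wy": 0,"wz": 6.74},
  {"x": 0,"y": 0,"z": -0.005,"wx": 0,"wy": 0,"wz": 6.74},
  {"x": 0,"y": 0,"z": -0.005,"wx": 0,"wy": 0,"wz": 6.74},
  {"x": 0,"y": 0,"z": -0.005,"wx": 0,"wy": 0,"wz": 6.74},
  {"x": 0,"y": 0,"z": -0.005,"wx": 0,"wy": 0,"wz": 6.74},
  {"x": 0,"y": 0,"z": -0.005,"wx": 0,"wy": 0,"wz": 6.74},
  {"x": 0,"y": 0,"z": -0.005,"wx": 0,"wy": 0,"wz": 6.74},
  {"x": 0,"y": 0,"z": -0.005,"wx": 0,"wy": 0,"wz": 6.74},
  {"x": 0,"y": 0,"z": 0,"wx": 0,"wy": 0,"wz": 0},
], claw=1, newtons=30)

```text
time: 1.12
ee_pos: [0.2208, 0.5313, 0.3012]
ee_rot: [-0.0, 0.708, 0.706, 0.001]
force: [0.3, -0.8, -0.3]
opening: 1.005
```

>>> send_rows([
  {"x": -0.038,"y": 0.01,"z": 0,"wx": 0,"wy": 0,"wz": 0},
  {"x": -0.038,"y": 0.01,"z": 0,"wx": 0,"wy": 0,"wz": 0},
  {"x": -0.038,"y": 0.01,"z": 0,"wx": 0,"wy": 0,"wz": 0},
  {"x": -0.038,"y": 0.01,"z": 0,"wx": 0,"wy": 0,"wz": 0},
  {"x": -0.038,"y": 0.01,"z": 0,"wx": 0,"wy": 0,"wz": 0},
  {"x": -0.038,"y": 0.01,"z": 0,"wx": 0,"wy": 0,"wz": 0},
  {"x": -0.038,"y": 0.01,"z": 0,"wx": 0,"wy": 0,"wz": 0},
  {"x": -0.038,"y": 0.01,"z": 0,"wx": 0,"wy": 0,"wz": 0},
  {"x": -0.038,"y": 0.01,"z": 0,"wx": 0,"wy": 0,"wz": 0},
  {"x": -0.038,"y": 0.01,"z": 0,"wx": 0,"wy": 0,"wz": 0},
  {"x": -0.038,"y": 0.01,"z": 0,"wx": 0,"wy": 0,"wz": 0},
  {"x": -0.038,"y": 0.01,"z": 0,"wx": 0,"wy": 0,"wz": 0},
])

```text
time: 2.12
ee_pos: [0.3408, 0.0733, 0.3001]
ee_rot: [0.0, 0.705, 0.709, 0.0]
force: [2.1, -0.1, 0.5]
opening: 1.0
```

>>> send_rows([
  {"x": -0.038,"y": 0.0105,"z": 0,"wx": 0,"wy": 0,"wz": 0},
  {"x": -0.038,"y": 0.0105,"z": 0,"wx": 0,"wy": 0,"wz": 0},
  {"x": -0.038,"y": 0.0105,"z": 0,"wx": 0,"wy": 0,"wz": 0},
  {"x": -0.038,"y": 0.0105,"z": 0,"wx": 0,"wy": 0,"wz": 0},
  {"x": -0.038,"y": 0.0105,"z": 0,"wx": 0,"wy": 0,"wz": 0},
  {"x": -0.038,"y": 0.0105,"z": 0,"wx": 0,"wy": 0,"wz": 0},
  {"x": -0.038,"y": 0.0105,"z": 0,"wx": 0,"wy": 0,"wz": 0},
  {"x": -0.038,"y": 0.0105,"z": 0,"wx": 0,"wy": 0,"wz": 0},
  {"x": -0.038,"y": 0.0105,"z": 0,"wx": 0,"wy": 0,"wz": 0},
  {"x": -0.038,"y": 0.0105,"z": 0,"wx": 0,"wy": 0,"wz": 0},
  {"x": -0.038,"y": 0.0105,"z": 0,"wx": 0,"wy": 0,"wz": 0},
  {"x": -0.038,"y": 0.0105,"z": 0,"wx": 0,"wy": 0,"wz": 0},
])

```text
time: 3.12
ee_pos: [0.4673, -0.3827, 0.2995]
ee_rot: [-0.0, 0.706, 0.709, 0.0]
force: [0.9, 0.0, 0.3]
opening: 0.999
```

>>> send_rows([
  {"x": -0.036,"y": 0.01,"z": 0,"wx": 0,"wy": 0,"wz": 0},
  {"x": 0,"y": 0,"z": 0,"wx": 0,"wy": 0,"wz": 0},
  {"x": 0,"y": 0,"z": 0,"wx": 0,"wy": 0,"wz": 0},
])

```text
time: 3.37
ee_pos: [0.4768, -0.4181, 0.298]
ee_rot: [-0.002, 0.707, 0.708, 0.0]
force: [-0.6, 0.8, 0.5]
opening: 0.997
```

```bash
python3 - <<'E'
from h import *
import pickle
c=cam("wrist"); save(c,"w2.png"); pickle.dump(c,open("w2.pkl","wb"))
s=readout.read_state(); print(s["time"],s["ee_pos"],s["ee_rot"],s["joint_positions"],s["force"])
E
```

```text
3.4167 [ 0.47701598 -0.41690703  0.29908669] [-1.07950043e-03  7.06282703e-01  7.07929027e-01  2.65693174e-04] [-9.08783290e-01  2.83883277e-01  1.35474839e+00  2.59621566e-04
  1.50516928e+00 -9.11128859e-01] [-0.1326276   0.73765263  0.34869815]
```

View pics/w2.png

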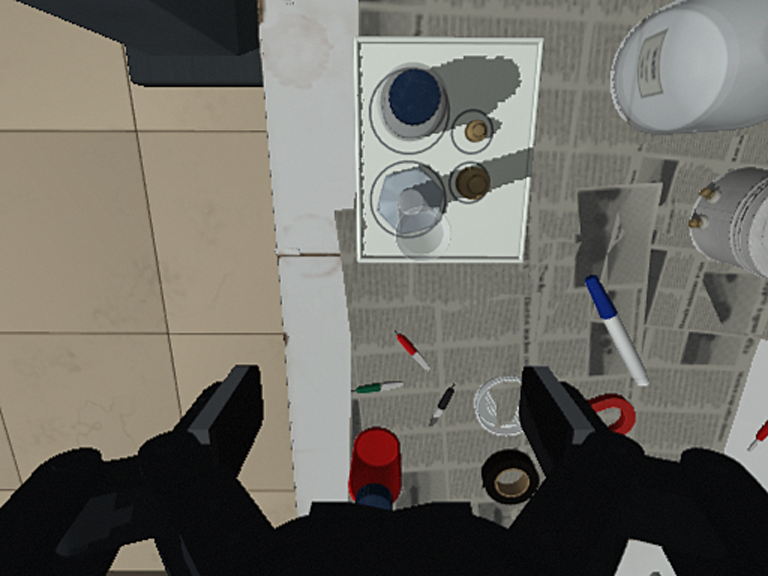

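Good view. At 1.5x the bottle cap is at (414,97), the cylinder foot at (408,198) with its top ring at (423,230), the large weight at (470,182) and the small one at (476,130). I'll enlarge it for exact pixels.

```bash
python3 - <<'E'
from h import *
import pickle
c=pickle.load(open("w2.pkl","rb")); save(c,"w2c.png",(235,20,367,178),3.75*1)
E
```

```text
(no output)
```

View pics/w2c.png

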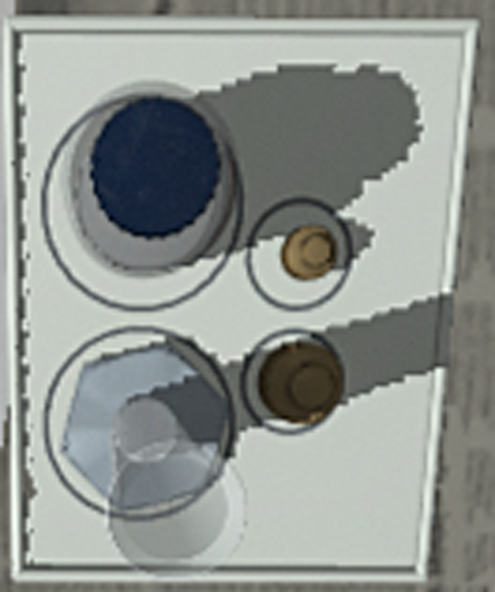

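Crop readings (3.75x): cap centre (155,167), cylinder tube bottom (145,428), tube top ring (177,508), large weight knob (313,384) and body (300,381), small weight knob (316,249).

```bash
python3 - <<'E'
from h import *
import pickle
c=pickle.load(open("w2.pkl","rb"))
px=lambda x,y:(235+x/3.75-.4,20+y/3.75-.4)
A=lambda n,x,y,z:print(n,onz(c,*px(x,y),z).round(4))
print(c["p"])
A("cap",155.5,167,.101);A("cyltop",177,508,.187);A("cylbot",145,428,.018)
A("cyl hex left pt",62,450,.018);A("hexUL",87,362,.018);A("hexUR",180,343,.018)
A("large knob",313,384,.042);A("large body",300,381,.025);A("small knob",316,249,.03)
A("ringB",142,203,.006);A("ringC",140,423,.006);A("ringL",293,381,.006);A("ringS",300,254,.006)
for p in((8,20),(477,22),(425,580),(17,580)):A("corner",*p,.01)
E
```

```text
[ 0.4776093  -0.34237647  0.42295845]
cap [ 0.4925 -0.3056  0.101 ]
cyltop [ 0.4943 -0.3833  0.187 ]
cylbot [ 0.494  -0.3834  0.018 ]
cyl hex left pt [ 0.4639 -0.3914  0.018 ]
hexUL [ 0.473  -0.3603  0.018 ]
hexUR [ 0.506  -0.3537  0.018 ]
large knob [ 0.5494 -0.3663  0.042 ]
large body [ 0.548  -0.3663  0.025 ]
small knob [ 0.55   -0.3229  0.03  ]
ringB [ 0.4923 -0.3065  0.006 ]
ringC [ 0.4926 -0.3828  0.006 ]
ringL [ 0.5487 -0.3674  0.006 ]
ringS [ 0.5489 -0.3233  0.006 ]
corner [ 0.4466 -0.25    0.01  ]
corner [ 0.6031 -0.2504  0.01  ]
corner [ 0.6027 -0.4416  0.01  ]
corner [ 0.446 -0.442  0.01 ]
```

>>> send_rows([
  {"x": 0.0168,"y": 0.0086,"z": 0,"wx": 0,"wy": 0,"wz": 0},
  {"x": 0.0168,"y": 0.0086,"z": 0,"wx": 0,"wy": 0,"wz": 0},
  {"x": 0,"y": 0,"z": 0,"wx": 0,"wy": 0,"wz": 0},
  {"x": 0,"y": 0,"z": 0.03,"wx": 0,"wy": 0,"wz": 0},
  {"x": 0,"y": 0,"z": 0.03,"wx": 0,"wy": 0,"wz": 0},
  {"x": 0,"y": 0,"z": 0,"wx": 0,"wy": 0,"wz": 0},
])

```text
time: 3.92
ee_pos: [0.4921, -0.3797, 0.2342]
ee_rot: [-0.005, 0.706, 0.708, 0.0]
force: [0.1, 0.3, -1.7]
opening: 0.999
```

```bash
python3 - <<'E'
from h import *
s=readout.read_state(); M=q2R(s["ee_rot"]); print(s["time"],s["ee_pos"],M.round(4).tolist(),s["force"])
print((M.T@(np.array([.4942,-.3834,.156])-s["ee_pos"])).round(4))
E
```

```text
3.9167 [ 0.49206496 -0.37969713  0.23420529] [[-0.0031, 1.0, -0.0071], [1.0, 0.0032, 0.0079], [0.008, -0.0071, -0.9999]] [ 0.05429126  0.28321728 -1.67704183]
[-0.0043  0.0027  0.0782]
```

>>> send_rows([
  {"x": 0,"y": 0,"z": 0.021,"wx": 0,"wy": 0,"wz": 0},
  {"x": 0,"y": 0,"z": 0.021,"wx": 0,"wy": 0,"wz": 0},
  {"x": 0,"y": 0,"z": 0.021,"wx": 0,"wy": 0,"wz": 0},
  {"x": 0,"y": 0,"z": 0.02,"wx": 0,"wy": 0,"wz": 0},
  {"x": 0,"y": 0,"z": 0,"wx": 0,"wy": 0,"wz": 0},
  {"x": 0,"y": 0,"z": 0,"wx": 0,"wy": 0,"wz": 0},
  {"x": 0,"y": 0,"z": 0,"wx": 0,"wy": 0,"wz": 0},
  {"x": 0,"y": 0,"z": 0,"wx": 0,"wy": 0,"wz": 0},
])

```text
time: 4.58
ee_pos: [0.4954, -0.3842, 0.1601]
ee_rot: [0.002, 0.707, 0.707, -0.0]
force: [-0.4, 0.4, 0.3]
opening: 0.998
```

```bash
cat > st.py <<'E'
from h import *
import sys
s=readout.read_state(); M=q2R(s["ee_rot"]); print(round(s["time"],2),s["ee_pos"].round(4),M.round(4).tolist(),s["force"].round(1),round(s["opening"],3))
if len(sys.argv)>3: print("delta tool",(M.T@(np.array([float(a) for a in sys.argv[1:4]])-s["ee_pos"])).round(4))
E
python3 st.py .4942 -.3834 .156
```

```text
4.58 [ 0.4954 -0.3842  0.1601] [[-0.0011, 1.0, 0.0027], [1.0, 0.0011, -0.0031], [-0.0031, 0.0027, -1.0]] [-0.4  0.4  0.3] 0.998
delta tool [ 0.0008 -0.0012  0.0041]
```

>>> send_rows([
  {"x": 0.0005,"y": -0.001,"z": 0.003,"wx": 0,"wy": 0,"wz": 0},
  {"x": 0,"y": 0,"z": 0,"wx": 0,"wy": 0,"wz": 0},
  {"x": 0,"y": 0,"z": 0,"wx": 0,"wy": 0,"wz": 0},
  {"x": 0,"y": 0,"z": 0,"wx": 0,"wy": 0,"wz": 0},
  {"x": 0,"y": 0,"z": 0,"wx": 0,"wy": 0,"wz": 0},
  {"x": 0,"y": 0,"z": 0,"wx": 0,"wy": 0,"wz": 0},
])

```text
time: 5.08
ee_pos: [0.4934, -0.3828, 0.1544]
ee_rot: [0.0, 0.707, 0.707, 0.0]
force: [0.1, -0.6, 0.3]
opening: 0.999
```

>>> send_rows([
  {"x": 0,"y": 0,"z": 0,"wx": 0,"wy": 0,"wz": 0},
  {"x": 0,"y": 0,"z": 0,"wx": 0,"wy": 0,"wz": 0},
  {"x": 0,"y": 0,"z": 0,"wx": 0,"wy": 0,"wz": 0},
  {"x": 0,"y": 0,"z": 0,"wx": 0,"wy": 0,"wz": 0},
  {"x": 0,"y": 0,"z": 0,"wx": 0,"wy": 0,"wz": 0},
  {"x": 0,"y": 0,"z": 0,"wx": 0,"wy": 0,"wz": 0},
  {"x": 0,"y": 0,"z": 0,"wx": 0,"wy": 0,"wz": 0},
  {"x": 0,"y": 0,"z": 0,"wx": 0,"wy": 0,"wz": 0},
  {"x": 0,"y": 0,"z": 0,"wx": 0,"wy": 0,"wz": 0},
  {"x": 0,"y": 0,"z": 0,"wx": 0,"wy": 0,"wz": 0},
], claw=-1, newtons=30)

```text
time: 5.92
ee_pos: [0.4935, -0.3828, 0.1544]
ee_rot: [0.0, 0.707, 0.707, -0.0]
force: [-0.7, -0.6, 0.2]
opening: 0.341
```

```bash
python3 st.py .4942 -.3834 .156
```

```text
5.92 [ 0.4935 -0.3828  0.1544] [[-0.0006, 1.0, 0.0002], [1.0, 0.0006, -0.0002], [-0.0002, 0.0002, -1.0]] [-0.7 -0.6  0.2] 0.341
delta tool [-0.0006  0.0007 -0.0016]
```

>>> send_rows([
  {"x": 0,"y": 0,"z": -0.01,"wx": 0,"wy": 0,"wz": 0},
  {"x": 0,"y": 0,"z": -0.02,"wx": 0,"wy": 0,"wz": 0},
  {"x": 0,"y": 0,"z": -0.03,"wx": 0,"wy": 0,"wz": 0},
  {"x": 0,"y": 0,"z": -0.03,"wx": 0,"wy": 0,"wz": 0},
  {"x": 0,"y": 0,"z": -0.03,"wx": 0,"wy": 0,"wz": 0},
  {"x": 0,"y": 0,"z": -0.01,"wx": 0,"wy": 0,"wz": 0},
  {"x": 0,"y": 0,"z": 0,"wx": 0,"wy": 0,"wz": 0},
])

```text
time: 6.5
ee_pos: [0.4945, -0.384, 0.2884]
ee_rot: [0.004, 0.707, 0.707, -0.0]
force: [-0.2, -0.2, -0.8]
opening: 0.338
```

>>> send_rows([
  {"x": 0.015,"y": -0.002,"z": 0,"wx": 0,"wy": 0,"wz": 0},
  {"x": 0.03,"y": -0.0045,"z": 0,"wx": 0,"wy": 0,"wz": 0},
  {"x": 0.035,"y": -0.0045,"z": 0,"wx": 0,"wy": 0,"wz": 0},
  {"x": 0.035,"y": -0.0045,"z": 0,"wx": 0,"wy": 0,"wz": 0},
  {"x": 0.035,"y": -0.0045,"z": 0,"wx": 0,"wy": 0,"wz": 0},
  {"x": 0.035,"y": -0.0045,"z": 0,"wx": 0,"wy": 0,"wz": 0},
  {"x": 0.035,"y": -0.0045,"z": 0,"wx": 0,"wy": 0,"wz": 0},
  {"x": 0.035,"y": -0.0045,"z": 0,"wx": 0,"wy": 0,"wz": 0},
  {"x": 0.035,"y": -0.0045,"z": 0,"wx": 0,"wy": 0,"wz": 0},
  {"x": 0.035,"y": -0.0045,"z": 0,"wx": 0,"wy": 0,"wz": 0},
  {"x": 0.025,"y": -0.0045,"z": 0,"wx": 0,"wy": 0,"wz": 0},
  {"x": 0.0128,"y": -0.0025,"z": 0,"wx": 0,"wy": 0,"wz": 0},
])

```text
time: 7.5
ee_pos: [0.4418, -0.0168, 0.2817]
ee_rot: [-0.002, 0.706, 0.708, -0.001]
force: [0.7, -0.9, -1.3]
opening: 0.342
```

>>> send_rows([
  {"x": 0,"y": 0,"z": 0,"wx": 0,"wy": 0,"wz": 0},
  {"x": 0,"y": 0,"z": 0.02,"wx": 0,"wy": 0,"wz": 0},
  {"x": 0,"y": 0,"z": 0.03,"wx": 0,"wy": 0,"wz": 0},
  {"x": 0,"y": 0,"z": 0.03,"wx": 0,"wy": 0,"wz": 0},
  {"x": 0,"y": 0,"z": 0.02,"wx": 0,"wy": 0,"wz": 0},
  {"x": 0,"y": 0,"z": 0.01,"wx": 0,"wy": 0,"wz": 0},
  {"x": 0,"y": 0,"z": 0.01,"wx": 0,"wy": 0,"wz": 0},
  {"x": 0,"y": 0,"z": 0,"wx": 0,"wy": 0,"wz": 0},
  {"x": 0,"y": 0,"z": 0,"wx": 0,"wy": 0,"wz": 0},
  {"x": 0,"y": 0,"z": 0,"wx": 0,"wy": 0,"wz": 0},
])

```text
time: 8.33
ee_pos: [0.4446, -0.0204, 0.1655]
ee_rot: [0.001, 0.707, 0.707, 0.001]
force: [-0.4, -0.3, -1.2]
opening: 0.34
```

```bash
python3 st.py .444 -.02 .1525
```

```text
8.33 [ 0.4446 -0.0204  0.1655] [[-0.0005, 1.0, 0.0022], [1.0, 0.0005, -0.0008], [-0.0008, 0.0022, -1.0]] [-0.4 -0.3 -1.2] 0.34
delta tool [ 0.0005 -0.0007  0.013 ]
```

>>> send_rows([
  {"x": 0,"y": 0,"z": 0.005,"wx": 0,"wy": 0,"wz": 0},
  {"x": 0,"y": 0,"z": 0.004,"wx": 0,"wy": 0,"wz": 0},
  {"x": 0,"y": 0,"z": 0.002,"wx": 0,"wy": 0,"wz": 0},
  {"x": 0,"y": 0,"z": 0.0005,"wx": 0,"wy": 0,"wz": 0},
  {"x": 0,"y": 0,"z": 0,"wx": 0,"wy": 0,"wz": 0},
  {"x": 0,"y": 0,"z": 0,"wx": 0,"wy": 0,"wz": 0},
  {"x": 0,"y": 0,"z": 0,"wx": 0,"wy": 0,"wz": 0},
])

```text
time: 8.92
ee_pos: [0.4438, -0.02, 0.1529]
ee_rot: [0.0, 0.707, 0.707, 0.0]
force: [0.8, 0.2, -1.7]
opening: 0.34
```

>>> send_rows([
  {"x": 0,"y": 0,"z": 0.0007,"wx": 0,"wy": 0,"wz": 0},
  {"x": 0,"y": 0,"z": 0,"wx": 0,"wy": 0,"wz": 0},
  {"x": 0,"y": 0,"z": 0,"wx": 0,"wy": 0,"wz": 0},
])

```text
time: 9.17
ee_pos: [0.4439, -0.0201, 0.1524]
ee_rot: [0.0, 0.707, 0.707, 0.0]
force: [-0.4, -0.9, 0.9]
opening: 0.342
```

>>> send_rows([
  {"x": 0,"y": 0,"z": 0.0007,"wx": 0,"wy": 0,"wz": 0},
  {"x": 0,"y": 0,"z": 0,"wx": 0,"wy": 0,"wz": 0},
  {"x": 0,"y": 0,"z": 0,"wx": 0,"wy": 0,"wz": 0},
])

```text
time: 9.42
ee_pos: [0.4442, -0.0201, 0.1523]
ee_rot: [0.001, 0.707, 0.707, 0.0]
force: [-0.4, 1.4, 5.0]
opening: 0.343
```

Contact at +5 N, so the foot is down. Next: release, rise, and move over the bottle.

>>> send_rows([
  {"x": 0,"y": 0,"z": -0.0007,"wx": 0,"wy": 0,"wz": 0},
  {"x": 0,"y": 0,"z": 0,"wx": 0,"wy": 0,"wz": 0},
  {"x": 0,"y": 0,"z": 0,"wx": 0,"wy": 0,"wz": 0},
  {"x": 0,"y": 0,"z": 0,"wx": 0,"wy": 0,"wz": 0},
  {"x": 0,"y": 0,"z": 0,"wx": 0,"wy": 0,"wz": 0},
  {"x": 0,"y": 0,"z": 0,"wx": 0,"wy": 0,"wz": 0},
  {"x": 0,"y": 0,"z": 0,"wx": 0,"wy": 0,"wz": 0},
  {"x": 0,"y": 0,"z": 0,"wx": 0,"wy": 0,"wz": 0},
  {"x": 0,"y": 0,"z": 0,"wx": 0,"wy": 0,"wz": 0},
], claw=0.9)

```text
time: 10.17
ee_pos: [0.4437, -0.02, 0.1521]
ee_rot: [-0.0, 0.707, 0.707, -0.0]
force: [0.2, -0.1, -0.6]
opening: 0.95
```

>>> send_rows([
  {"x": 0,"y": 0,"z": -0.02,"wx": 0,"wy": 0,"wz": 0},
  {"x": 0,"y": 0,"z": -0.03,"wx": 0,"wy": 0,"wz": 0},
  {"x": 0,"y": 0,"z": -0.03,"wx": 0,"wy": 0,"wz": 0},
  {"x": 0,"y": 0,"z": -0.02,"wx": 0,"wy": 0,"wz": 0},
  {"x": 0,"y": 0,"z": 0,"wx": 0,"wy": 0,"wz": 0},
  {"x": 0,"y": 0,"z": 0,"wx": 0,"wy": 0,"wz": 0},
], claw=1)

```text
time: 10.67
ee_pos: [0.4444, -0.0202, 0.2533]
ee_rot: [0.001, 0.707, 0.707, 0.001]
force: [-0.3, 0.4, 0.1]
opening: 0.999
```

```bash
python3 st.py .4925 -.3056 .25; python3 - <<'E'
from h import *
import pickle
c=cam("scene"); save(c,"s1.png",(100,140,360,260),3)
E
```

```text
10.67 [ 0.4444 -0.0202  0.2533] [[-0.0007, 1.0, 0.0028], [1.0, 0.0007, -0.0009], [-0.0009, 0.0028, -1.0]] [-0.3  0.4  0.1] 0.999
delta tool [-0.2854  0.0479  0.0037]
```

View pics/s1.png

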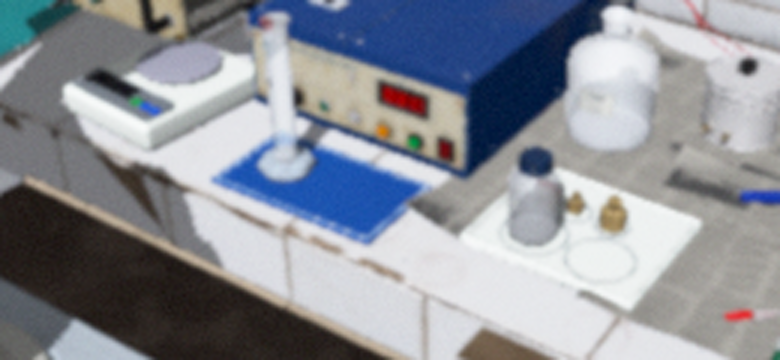

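The scene crop shows the cylinder upright on the mat at about (287,160), the bottle at (536,195), and both weights standing at (575,203) and (613,213). Bottle next.

>>> send_rows([
  {"x": -0.015,"y": 0.003,"z": 0,"wx": 0,"wy": 0,"wz": 0},
  {"x": -0.0335,"y": 0.0055,"z": 0,"wx": 0,"wy": 0,"wz": 0},
  {"x": -0.0335,"y": 0.0055,"z": 0,"wx": 0,"wy": 0,"wz": 0},
  {"x": -0.0335,"y": 0.0055,"z": 0,"wx": 0,"wy": 0,"wz": 0},
  {"x": -0.0335,"y": 0.0055,"z": 0,"wx": 0,"wy": 0,"wz": 0},
  {"x": -0.0335,"y": 0.0055,"z": 0,"wx": 0,"wy": 0,"wz": 0},
  {"x": -0.0335,"y": 0.0055,"z": 0,"wx": 0,"wy": 0,"wz": 0},
  {"x": -0.0335,"y": 0.0055,"z": 0,"wx": 0,"wy": 0,"wz": 0},
  {"x": -0.036,"y": 0.0065,"z": 0,"wx": 0,"wy": 0,"wz": 0},
  {"x": 0,"y": 0,"z": 0.04,"wx": 0,"wy": 0,"wz": 0},
  {"x": 0,"y": 0,"z": 0.04,"wx": 0,"wy": 0,"wz": 0},
  {"x": 0,"y": 0,"z": 0,"wx": 0,"wy": 0,"wz": 0},
])

```text
time: 11.72
ee_pos: [0.4868, -0.3015, 0.1614]
ee_rot: [-0.01, 0.707, 0.707, -0.0]
force: [-0.9, 1.5, -1.6]
opening: 0.999
```

>>> send_rows([
  {"x": 0,"y": 0,"z": 0,"wx": 0,"wy": 0,"wz": 0},
  {"x": 0,"y": 0,"z": 0,"wx": 0,"wy": 0,"wz": 0},
  {"x": 0,"y": 0,"z": 0,"wx": 0,"wy": 0,"wz": 0},
  {"x": 0,"y": 0,"z": 0,"wx": 0,"wy": 0,"wz": 0},
])

```text
time: 12.05
ee_pos: [0.4931, -0.3062, 0.175]
ee_rot: [0.002, 0.707, 0.708, 0.0]
force: [1.0, 0.5, 0.2]
opening: 1.002
```

```bash
python3 st.py .4925 -.3056 .065
```

```text
12.05 [ 0.4931 -0.3062  0.175 ] [[-0.0012, 1.0, 0.0034], [1.0, 0.0012, -0.0033], [-0.0033, 0.0034, -1.0]] [1.  0.5 0.2] 1.002
delta tool [ 0.001  -0.001   0.1099]
```

>>> send_rows([
  {"x": 0,"y": 0,"z": 0.025,"wx": 0,"wy": 0,"wz": 0},
  {"x": 0,"y": 0,"z": 0.025,"wx": 0,"wy": 0,"wz": 0},
  {"x": 0,"y": 0,"z": 0.025,"wx": 0,"wy": 0,"wz": 0},
  {"x": 0,"y": 0,"z": 0.022,"wx": 0,"wy": 0,"wz": 0},
  {"x": 0,"y": 0,"z": 0.01,"wx": 0,"wy": 0,"wz": 0},
  {"x": 0,"y": 0,"z": 0,"wx": 0,"wy": 0,"wz": 0},
  {"x": 0,"y": 0,"z": 0,"wx": 0,"wy": 0,"wz": 0},
  {"x": 0,"y": 0,"z": 0,"wx": 0,"wy": 0,"wz": 0},
  {"x": 0,"y": 0,"z": 0,"wx": 0,"wy": 0,"wz": 0},
  {"x": 0,"y": 0,"z": 0,"wx": 0,"wy": 0,"wz": 0},
])

```text
time: 12.88
ee_pos: [0.4927, -0.3062, 0.0668]
ee_rot: [0.001, 0.707, 0.707, 0.0]
force: [-0.4, -0.0, -0.1]
opening: 1.001
```

```bash
python3 st.py .4925 -.3056 .065
```

```text
12.88 [ 0.4927 -0.3062  0.0668] [[-0.0008, 1.0, 0.0021], [1.0, 0.0008, -0.002], [-0.002, 0.0021, -1.0]] [-0.4 -0.  -0.1] 1.001
delta tool [ 0.0006 -0.0003  0.0018]
```

>>> send_rows([
  {"x": 0,"y": 0,"z": 0,"wx": 0,"wy": 0,"wz": 0},
  {"x": 0,"y": 0,"z": 0,"wx": 0,"wy": 0,"wz": 0},
  {"x": 0,"y": 0,"z": 0,"wx": 0,"wy": 0,"wz": 0},
  {"x": 0,"y": 0,"z": 0,"wx": 0,"wy": 0,"wz": 0},
  {"x": 0,"y": 0,"z": 0,"wx": 0,"wy": 0,"wz": 0},
  {"x": 0,"y": 0,"z": 0,"wx": 0,"wy": 0,"wz": 0},
  {"x": 0,"y": 0,"z": 0,"wx": 0,"wy": 0,"wz": 0},
  {"x": 0,"y": 0,"z": 0,"wx": 0,"wy": 0,"wz": 0},
], claw=-1, newtons=30)

```text
time: 13.55
ee_pos: [0.4921, -0.3057, 0.0655]
ee_rot: [0.0, 0.707, 0.707, -0.0]
force: [0.5, -0.7, 4.7]
opening: 0.612
```

```bash
python3 st.py .444 -.12 .065
```

```text
13.55 [ 0.4921 -0.3057  0.0655] [[-0.0007, 1.0, 0.0005], [1.0, 0.0007, -0.0005], [-0.0005, 0.0005, -1.0]] [ 0.5 -0.7  4.7] 0.612
delta tool [ 0.1857 -0.048   0.0004]
```

>>> send_rows([
  {"x": 0,"y": 0,"z": -0.01,"wx": 0,"wy": 0,"wz": 0},
  {"x": 0,"y": 0,"z": -0.02,"wx": 0,"wy": 0,"wz": 0},
  {"x": 0,"y": 0,"z": -0.02,"wx": 0,"wy": 0,"wz": 0},
  {"x": 0,"y": 0,"z": -0.01,"wx": 0,"wy": 0,"wz": 0},
  {"x": 0.0157,"y": -0.004,"z": 0,"wx": 0,"wy": 0,"wz": 0},
  {"x": 0.03,"y": -0.008,"z": 0,"wx": 0,"wy": 0,"wz": 0},
  {"x": 0.035,"y": -0.009,"z": 0,"wx": 0,"wy": 0,"wz": 0},
  {"x": 0.035,"y": -0.009,"z": 0,"wx": 0,"wy": 0,"wz": 0},
  {"x": 0.035,"y": -0.009,"z": 0,"wx": 0,"wy": 0,"wz": 0},
  {"x": 0.025,"y": -0.006,"z": 0,"wx": 0,"wy": 0,"wz": 0},
  {"x": 0.01,"y": -0.003,"z": 0,"wx": 0,"wy": 0,"wz": 0},
  {"x": 0,"y": 0,"z": 0,"wx": 0,"wy": 0,"wz": 0},
])

```text
time: 14.55
ee_pos: [0.4427, -0.1177, 0.1245]
ee_rot: [-0.001, 0.706, 0.708, -0.0]
force: [1.2, -0.7, -1.2]
opening: 0.608
```

>>> send_rows([
  {"x": 0,"y": 0,"z": 0,"wx": 0,"wy": 0,"wz": 0},
  {"x": 0,"y": 0,"z": 0.015,"wx": 0,"wy": 0,"wz": 0},
  {"x": 0,"y": 0,"z": 0.02,"wx": 0,"wy": 0,"wz": 0},
  {"x": 0,"y": 0,"z": 0.014,"wx": 0,"wy": 0,"wz": 0},
  {"x": 0,"y": 0,"z": 0.005,"wx": 0,"wy": 0,"wz": 0},
  {"x": 0,"y": 0,"z": 0.003,"wx": 0,"wy": 0,"wz": 0},
  {"x": 0,"y": 0,"z": 0.002,"wx": 0,"wy": 0,"wz": 0},
  {"x": 0,"y": 0,"z": 0,"wx": 0,"wy": 0,"wz": 0},
  {"x": 0,"y": 0,"z": 0,"wx": 0,"wy": 0,"wz": 0},
  {"x": 0,"y": 0,"z": 0,"wx": 0,"wy": 0,"wz": 0},
  {"x": 0,"y": 0,"z": 0,"wx": 0,"wy": 0,"wz": 0},
])

```text
time: 15.47
ee_pos: [0.4442, -0.1201, 0.0667]
ee_rot: [0.001, 0.707, 0.707, 0.0]
force: [0.3, 0.1, -1.3]
opening: 0.613
```

>>> send_rows([
  {"x": 0,"y": 0,"z": 0.0015,"wx": 0,"wy": 0,"wz": 0},
  {"x": 0,"y": 0,"z": 0,"wx": 0,"wy": 0,"wz": 0},
  {"x": 0,"y": 0,"z": 0,"wx": 0,"wy": 0,"wz": 0},
])

```text
time: 15.72
ee_pos: [0.4437, -0.1197, 0.0646]
ee_rot: [0.0, 0.707, 0.707, -0.0]
force: [-0.6, 0.8, -1.1]
opening: 0.611
```

>>> send_rows([
  {"x": 0,"y": 0,"z": 0.001,"wx": 0,"wy": 0,"wz": 0},
  {"x": 0,"y": 0,"z": 0,"wx": 0,"wy": 0,"wz": 0},
  {"x": 0,"y": 0,"z": 0,"wx": 0,"wy": 0,"wz": 0},
])

```text
time: 15.97
ee_pos: [0.4437, -0.1198, 0.0636]
ee_rot: [-0.0, 0.707, 0.707, -0.0]
force: [0.4, 1.1, -0.9]
opening: 0.608
```

>>> send_rows([
  {"x": 0,"y": 0,"z": 0.0007,"wx": 0,"wy": 0,"wz": 0},
  {"x": 0,"y": 0,"z": 0,"wx": 0,"wy": 0,"wz": 0},
  {"x": 0,"y": 0,"z": 0,"wx": 0,"wy": 0,"wz": 0},
])

```text
time: 16.22
ee_pos: [0.4438, -0.1197, 0.0635]
ee_rot: [-0.0, 0.707, 0.707, -0.0]
force: [-3.4, 1.5, 6.0]
opening: 0.609
```

>>> send_rows([
  {"x": 0,"y": 0,"z": -0.0007,"wx": 0,"wy": 0,"wz": 0},
  {"x": 0,"y": 0,"z": 0,"wx": 0,"wy": 0,"wz": 0},
  {"x": 0,"y": 0,"z": 0,"wx": 0,"wy": 0,"wz": 0},
  {"x": 0,"y": 0,"z": 0,"wx": 0,"wy": 0,"wz": 0},
  {"x": 0,"y": 0,"z": 0,"wx": 0,"wy": 0,"wz": 0},
  {"x": 0,"y": 0,"z": 0,"wx": 0,"wy": 0,"wz": 0},
  {"x": 0,"y": 0,"z": 0,"wx": 0,"wy": 0,"wz": 0},
  {"x": 0,"y": 0,"z": 0,"wx": 0,"wy": 0,"wz": 0},
], claw=1)

```text
time: 16.88
ee_pos: [0.4437, -0.1198, 0.0636]
ee_rot: [-0.0, 0.707, 0.707, -0.0]
force: [0.2, 0.3, -0.7]
opening: 0.999
```

>>> send_rows([
  {"x": 0,"y": 0,"z": -0.02,"wx": 0,"wy": 0,"wz": 0},
  {"x": 0,"y": 0,"z": -0.035,"wx": 0,"wy": 0,"wz": 0},
  {"x": 0,"y": 0,"z": -0.035,"wx": 0,"wy": 0,"wz": 0},
  {"x": 0,"y": 0,"z": -0.03,"wx": 0,"wy": 0,"wz": 0},
  {"x": -0.0247,"y": 0.005,"z": 0,"wx": 0,"wy": 0,"wz": 0},
  {"x": -0.037,"y": 0.01,"z": 0,"wx": 0,"wy": 0,"wz": 0},
  {"x": -0.037,"y": 0.01,"z": 0,"wx": 0,"wy": 0,"wz": 0},
  {"x": -0.037,"y": 0.014,"z": 0,"wx": 0,"wy": 0,"wz": 0},
  {"x": -0.037,"y": 0.018,"z": 0,"wx": 0,"wy": 0,"wz": 0},
  {"x": -0.037,"y": 0.018,"z": 0,"wx": 0,"wy": 0,"wz": 0},
  {"x": -0.037,"y": 0.018,"z": 0,"wx": 0,"wy": 0,"wz": 0},
  {"x": 0,"y": 0.012,"z": 0,"wx": 0,"wy": 0,"wz": 0},
])

```text
time: 17.88
ee_pos: [0.5489, -0.3729, 0.1827]
ee_rot: [0.001, 0.709, 0.706, -0.001]
force: [0.1, -0.4, -0.4]
opening: 1.005
```

>>> send_rows([
  {"x": 0,"y": 0,"z": 0,"wx": 0,"wy": 0,"wz": 0},
  {"x": 0,"y": 0,"z": 0.02,"wx": 0,"wy": 0,"wz": 0},
  {"x": 0,"y": 0,"z": 0.03,"wx": 0,"wy": 0,"wz": 0},
  {"x": 0,"y": 0,"z": 0.03,"wx": 0,"wy": 0,"wz": 0},
  {"x": 0,"y": 0,"z": 0,"wx": 0,"wy": 0,"wz": 0},
  {"x": 0,"y": 0,"z": 0,"wx": 0,"wy": 0,"wz": 0},
  {"x": 0,"y": 0,"z": 0,"wx": 0,"wy": 0,"wz": 0},
  {"x": 0,"y": 0,"z": 0,"wx": 0,"wy": 0,"wz": 0},
], claw=0.3)

```text
time: 18.55
ee_pos: [0.5501, -0.3673, 0.1067]
ee_rot: [0.002, 0.707, 0.707, 0.0]
force: [0.3, -0.3, 0.9]
opening: 0.651
```

```bash
python3 st.py .549 -.3663 .029;python3 - <<'E'
from h import *
import pickle
c=cam("wrist"); save(c,"w3.png"); pickle.dump(c,open("w3.pkl","wb"))
E
```

```text
18.55 [ 0.5501 -0.3673  0.1067] [[-0.001, 1.0, 0.0033], [1.0, 0.001, -0.0032], [-0.0032, 0.0033, -1.0]] [ 0.3 -0.3  0.9] 0.651
delta tool [ 0.0013 -0.0014  0.0777]
```

View pics/w3.png

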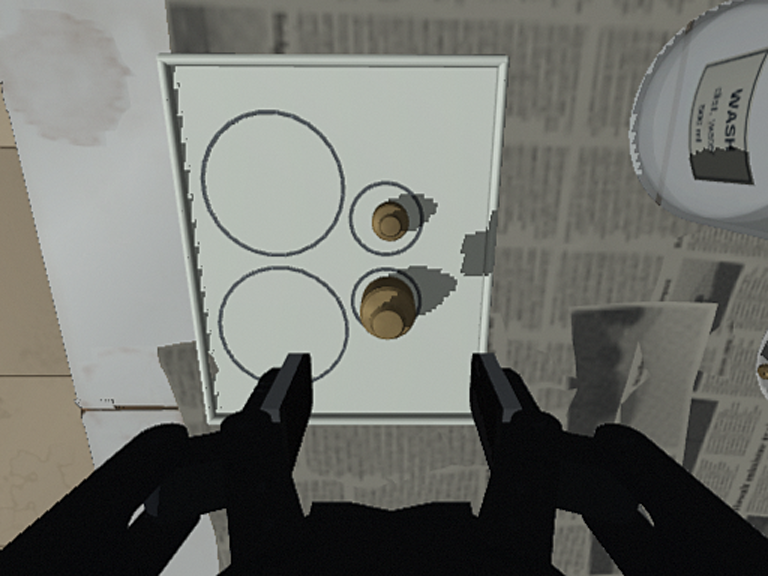

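The wrist view shows the large weight's knob at (388,322), centred between the jaws (300 and 481), and the small weight at (391,224), untouched. I'll check the position and then descend.

```bash
python3 - <<'E'
from h import *
import pickle
c=pickle.load(open("w3.pkl","rb"))
for p,z in(((388,322),.042),((390.5,226),.03),((283,324),.006),((273,183),.006),((386,305),.006)): print(onz(c,p[0]/1.5-.3,p[1]/1.5-.3,z).round(4))
E
```

```text
[ 0.5495 -0.3661  0.042 ]
[ 0.5506 -0.3237  0.03  ]
[ 0.4917 -0.3816  0.006 ]
[ 0.4922 -0.3062  0.006 ]
[ 0.5482 -0.3706  0.006 ]
```

>>> send_rows([
  {"x": 0.0006,"y": -0.0004,"z": 0.02,"wx": 0,"wy": 0,"wz": 0},
  {"x": 0,"y": 0,"z": 0.02,"wx": 0,"wy": 0,"wz": 0},
  {"x": 0,"y": 0,"z": 0.02,"wx": 0,"wy": 0,"wz": 0},
  {"x": 0,"y": 0,"z": 0.01,"wx": 0,"wy": 0,"wz": 0},
  {"x": 0,"y": 0,"z": 0.006,"wx": 0,"wy": 0,"wz": 0},
  {"x": 0,"y": 0,"z": 0,"wx": 0,"wy": 0,"wz": 0},
  {"x": 0,"y": 0,"z": 0,"wx": 0,"wy": 0,"wz": 0},
  {"x": 0,"y": 0,"z": 0,"wx": 0,"wy": 0,"wz": 0},
  {"x": 0,"y": 0,"z": 0,"wx": 0,"wy": 0,"wz": 0},
])

```text
time: 19.35
ee_pos: [0.5493, -0.3666, 0.0292]
ee_rot: [0.001, 0.707, 0.707, 0.0]
force: [0.3, -0.1, 0.4]
opening: 0.651
```

>>> send_rows([
  {"x": 0,"y": 0,"z": 0,"wx": 0,"wy": 0,"wz": 0},
  {"x": 0,"y": 0,"z": 0,"wx": 0,"wy": 0,"wz": 0},
  {"x": 0,"y": 0,"z": 0,"wx": 0,"wy": 0,"wz": 0},
  {"x": 0,"y": 0,"z": 0,"wx": 0,"wy": 0,"wz": 0},
  {"x": 0,"y": 0,"z": 0,"wx": 0,"wy": 0,"wz": 0},
  {"x": 0,"y": 0,"z": 0,"wx": 0,"wy": 0,"wz": 0},
  {"x": 0,"y": 0,"z": 0,"wx": 0,"wy": 0,"wz": 0},
  {"x": 0,"y": 0,"z": 0,"wx": 0,"wy": 0,"wz": 0},
], claw=-1, newtons=30)

```text
time: 20.02
ee_pos: [0.5488, -0.3661, 0.0283]
ee_rot: [0.0, 0.707, 0.707, -0.0]
force: [-1.0, 0.8, 5.3]
opening: 0.306
```

```bash
python3 st.py .5013 .1877 .23
```

```text
20.02 [ 0.5488 -0.3661  0.0283] [[-0.0007, 1.0, 0.0006], [1.0, 0.0007, -0.0006], [-0.0006, 0.0006, -1.0]] [-1.   0.8  5.3] 0.306
delta tool [ 0.5537 -0.047  -0.2021]
```

>>> send_rows([
  {"x": 0,"y": 0,"z": -0.01,"wx": 0,"wy": 0,"wz": 0},
  {"x": 0,"y": 0,"z": -0.025,"wx": 0,"wy": 0,"wz": 0},
  {"x": 0,"y": 0,"z": -0.035,"wx": 0,"wy": 0,"wz": 0},
  {"x": 0,"y": -0.005,"z": -0.035,"wx": 0,"wy": 0,"wz": 0},
  {"x": 0,"y": -0.01,"z": -0.035,"wx": 0,"wy": 0,"wz": 0},
  {"x": 0,"y": -0.01,"z": -0.035,"wx": 0,"wy": 0,"wz": 0},
  {"x": 0,"y": -0.01,"z": -0.035,"wx": 0,"wy": 0,"wz": 0},
  {"x": 0,"y": -0.01,"z": -0.012,"wx": 0,"wy": 0,"wz": 0},
  {"x": 0,"y": -0.003,"z": 0,"wx": 0,"wy": 0,"wz": 0},
  {"x": 0,"y": 0,"z": 0,"wx": 0,"wy": 0,"wz": 0},
])

```text
time: 20.85
ee_pos: [0.5001, -0.3659, 0.2498]
ee_rot: [0.0, 0.707, 0.707, 0.0]
force: [0.7, 0.1, -2.5]
opening: 0.31
```

>>> send_rows([
  {"x": 0.02,"y": 0,"z": 0,"wx": 0,"wy": 0,"wz": 0},
  {"x": 0.036,"y": 0,"z": 0,"wx": 0,"wy": 0,"wz": 0},
  {"x": 0.04,"y": 0,"z": 0,"wx": 0,"wy": 0,"wz": 0},
  {"x": 0.04,"y": 0,"z": 0,"wx": 0,"wy": 0,"wz": 0},
  {"x": 0.04,"y": 0,"z": 0,"wx": 0,"wy": 0,"wz": 0},
  {"x": 0.04,"y": 0,"z": 0,"wx": 0,"wy": 0,"wz": 0},
  {"x": 0.04,"y": 0,"z": 0,"wx": 0,"wy": 0,"wz": 0},
  {"x": 0.04,"y": 0,"z": 0,"wx": 0,"wy": 0,"wz": 0},
  {"x": 0.04,"y": 0,"z": 0,"wx": 0,"wy": 0,"wz": 0},
  {"x": 0.04,"y": 0,"z": 0,"wx": 0,"wy": 0,"wz": 0},
  {"x": 0.04,"y": 0,"z": 0,"wx": 0,"wy": 0,"wz": 0},
  {"x": 0.03,"y": 0,"z": 0,"wx": 0,"wy": 0,"wz": 0},
])

```text
time: 21.85
ee_pos: [0.4985, 0.0836, 0.2467]
ee_rot: [-0.002, 0.706, 0.708, -0.001]
force: [0.0, 0.3, -1.2]
opening: 0.307
```

>>> send_rows([
  {"x": 0,"y": 0,"z": 0,"wx": 0,"wy": 0,"wz": 0},
  {"x": 0,"y": 0,"z": 0,"wx": 0,"wy": 0,"wz": 0},
  {"x": 0,"y": 0,"z": 0,"wx": 0,"wy": 0,"wz": 0},
  {"x": 0,"y": 0,"z": 0,"wx": 0,"wy": 0,"wz": 0},
])

```text
time: 22.18
ee_pos: [0.4999, 0.0793, 0.2483]
ee_rot: [-0.001, 0.707, 0.707, -0.001]
force: [0.3, -0.7, -0.5]
opening: 0.308
```

```bash
python3 st.py .5013 .1877 .23;python3 - <<'E'
from h import *
import pickle
c=cam("wrist"); save(c,"w4.png"); pickle.dump(c,open("w4.pkl","wb"))
E
```

```text
22.18 [0.4999 0.0793 0.2483] [[0.0006, 1.0, -0.0022], [1.0, -0.0006, -0.0001], [-0.0001, -0.0022, -1.0]] [ 0.3 -0.7 -0.5] 0.308
delta tool [0.1084 0.0014 0.0183]
```

View pics/w4.png

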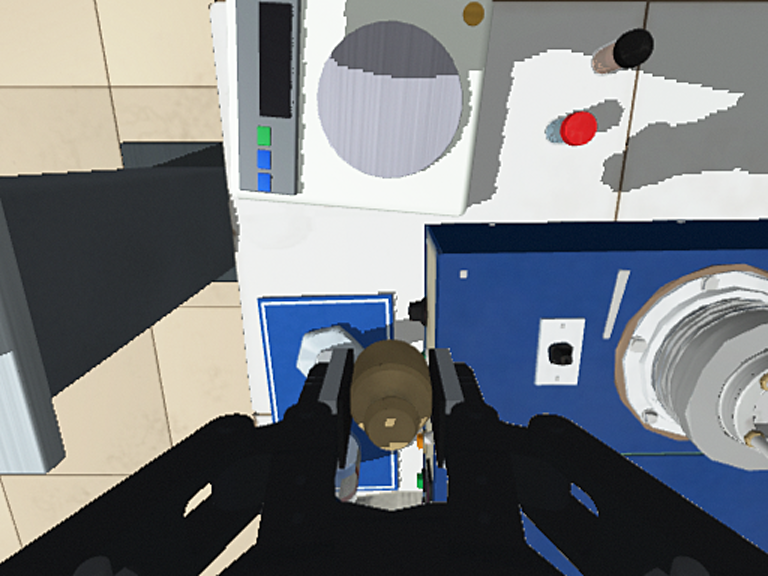

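The weight is held upright between the jaws at (390,395). The pan ellipse spans x 318 to 462 and y 21 to 179, so its centre is at (390,100).

```bash
python3 - <<'E'
from h import *
import pickle
c=pickle.load(open("w4.pkl","rb"))
P=lambda u,v,z:onz(c,u/1.5-.3,v/1.5-.3,z).round(4)
print(P(390,100,.048),[P(*p,.048)[:2] for p in((318,100),(462,100),(390,21),(390,179))])
print("weight body top?",P(391,375,.235), "dep",dep(c,260,100/1.5).round(3))
# fit pan from depth at z~.048
v,u=np.mgrid[5:130:2,190:330:2]; pts=np.array([dep(c,a,b) for a,b in zip(u.ravel(),v.ravel())])
m=pts[(abs(pts[:,2]-.048)<.004)]; print(len(m),m.min(0).round(4),m.max(0).round(4),((m.min(0)+m.max(0))/2).round(4))
E
python3 st.py .5013 .1877 .12
```

```text
[0.4992 0.1895 0.048 ] [array([0.4501, 0.1895]), array([0.5482, 0.1894]), array([0.4992, 0.2369]), array([0.4991, 0.1371])]
weight body top? [0.5004 0.0812 0.235 ] dep [0.499 0.189 0.047]
2245 [0.4227 0.1263 0.044 ] [0.5469 0.2453 0.0516] [0.4848 0.1858 0.0478]
22.23 [0.5001 0.0791 0.2487] [[0.0011, 1.0, -0.0016], [1.0, -0.0011, -0.0001], [-0.0001, -0.0016, -1.0]] [ 0.   0.6 -1.7] 0.312
delta tool [0.1086 0.0013 0.1287]
```

>>> send_rows([
  {"x": 0.018,"y": 0,"z": 0,"wx": 0,"wy": 0,"wz": 0},
  {"x": 0.03,"y": 0,"z": 0,"wx": 0,"wy": 0,"wz": 0},
  {"x": 0.03,"y": 0,"z": 0,"wx": 0,"wy": 0,"wz": 0},
  {"x": 0.02,"y": 0,"z": 0,"wx": 0,"wy": 0,"wz": 0},
  {"x": 0.01,"y": 0,"z": 0,"wx": 0,"wy": 0,"wz": 0},
  {"x": 0,"y": 0,"z": 0.02,"wx": 0,"wy": 0,"wz": 0},
  {"x": 0,"y": 0,"z": 0.03,"wx": 0,"wy": 0,"wz": 0},
  {"x": 0,"y": 0,"z": 0.03,"wx": 0,"wy": 0,"wz": 0},
  {"x": 0,"y": 0,"z": 0.03,"wx": 0,"wy": 0,"wz": 0},
  {"x": 0,"y": 0,"z": 0.02,"wx": 0,"wy": 0,"wz": 0},
  {"x": 0,"y": 0,"z": 0,"wx": 0,"wy": 0,"wz": 0},
  {"x": 0,"y": 0,"z": 0,"wx": 0,"wy": 0,"wz": 0},
])

```text
time: 23.23
ee_pos: [0.4997, 0.187, 0.1188]
ee_rot: [-0.001, 0.707, 0.707, -0.001]
force: [0.1, -0.3, 0.1]
opening: 0.31
```

>>> send_rows([
  {"x": 0,"y": 0,"z": 0.02,"wx": 0,"wy": 0,"wz": 0},
  {"x": 0,"y": 0,"z": 0.015,"wx": 0,"wy": 0,"wz": 0},
  {"x": 0,"y": 0,"z": 0.005,"wx": 0,"wy": 0,"wz": 0},
  {"x": 0,"y": 0,"z": 0,"wx": 0,"wy": 0,"wz": 0},
  {"x": 0,"y": 0,"z": 0,"wx": 0,"wy": 0,"wz": 0},
  {"x": 0,"y": 0,"z": 0,"wx": 0,"wy": 0,"wz": 0},
  {"x": 0,"y": 0,"z": 0,"wx": 0,"wy": 0,"wz": 0},
])

```text
time: 23.82
ee_pos: [0.5013, 0.1882, 0.0812]
ee_rot: [0.001, 0.707, 0.707, 0.001]
force: [-0.5, 0.2, -0.6]
opening: 0.304
```

```bash
python3 st.py .5 .1875 .0703
```

```text
23.82 [0.5013 0.1882 0.0812] [[-0.0006, 1.0, 0.0027], [1.0, 0.0006, 0.0003], [0.0003, 0.0027, -1.0]] [-0.5  0.2 -0.6] 0.304
delta tool [-0.0007 -0.0014  0.0108]
```

>>> send_rows([
  {"x": 0,"y": 0,"z": 0.005,"wx": 0,"wy": 0,"wz": 0},
  {"x": 0,"y": 0,"z": 0.0025,"wx": 0,"wy": 0,"wz": 0},
  {"x": 0,"y": 0,"z": 0,"wx": 0,"wy": 0,"wz": 0},
  {"x": 0,"y": 0,"z": 0,"wx": 0,"wy": 0,"wz": 0},
  {"x": 0,"y": 0,"z": 0,"wx": 0,"wy": 0,"wz": 0},
  {"x": 0,"y": 0,"z": 0,"wx": 0,"wy": 0,"wz": 0},
])

```text
time: 24.32
ee_pos: [0.5002, 0.1882, 0.0722]
ee_rot: [0.0, 0.707, 0.707, 0.0]
force: [-0.3, -0.2, -0.1]
opening: 0.308
```

>>> send_rows([
  {"x": 0,"y": 0,"z": 0.001,"wx": 0,"wy": 0,"wz": 0},
  {"x": 0,"y": 0,"z": 0,"wx": 0,"wy": 0,"wz": 0},
  {"x": 0,"y": 0,"z": 0,"wx": 0,"wy": 0,"wz": 0},
  {"x": 0,"y": 0,"z": 0,"wx": 0,"wy": 0,"wz": 0},
])

```text
time: 24.65
ee_pos: [0.5002, 0.1881, 0.0711]
ee_rot: [0.0, 0.707, 0.707, -0.0]
force: [1.1, -0.5, -1.7]
opening: 0.309
```

>>> send_rows([
  {"x": 0,"y": 0,"z": 0.0007,"wx": 0,"wy": 0,"wz": 0},
  {"x": 0,"y": 0,"z": 0,"wx": 0,"wy": 0,"wz": 0},
  {"x": 0,"y": 0,"z": 0,"wx": 0,"wy": 0,"wz": 0},
])

```text
time: 24.9
ee_pos: [0.5001, 0.1881, 0.0704]
ee_rot: [-0.0, 0.707, 0.707, -0.0]
force: [-0.0, -0.0, -1.0]
opening: 0.31
```

>>> send_rows([
  {"x": 0,"y": 0,"z": 0.0007,"wx": 0,"wy": 0,"wz": 0},
  {"x": 0,"y": 0,"z": 0,"wx": 0,"wy": 0,"wz": 0},
  {"x": 0,"y": 0,"z": 0,"wx": 0,"wy": 0,"wz": 0},
])

```text
time: 25.15
ee_pos: [0.5002, 0.1882, 0.0703]
ee_rot: [-0.0, 0.707, 0.707, -0.0]
force: [-2.3, -0.7, 6.8]
opening: 0.309
```

>>> send_rows([
  {"x": 0,"y": 0,"z": -0.0007,"wx": 0,"wy": 0,"wz": 0},
  {"x": 0,"y": 0,"z": 0,"wx": 0,"wy": 0,"wz": 0},
  {"x": 0,"y": 0,"z": 0,"wx": 0,"wy": 0,"wz": 0},
  {"x": 0,"y": 0,"z": 0,"wx": 0,"wy": 0,"wz": 0},
  {"x": 0,"y": 0,"z": 0,"wx": 0,"wy": 0,"wz": 0},
  {"x": 0,"y": 0,"z": 0,"wx": 0,"wy": 0,"wz": 0},
  {"x": 0,"y": 0,"z": 0,"wx": 0,"wy": 0,"wz": 0},
], claw=0.2)

```text
time: 25.73
ee_pos: [0.5001, 0.1881, 0.0703]
ee_rot: [-0.0, 0.707, 0.707, -0.0]
force: [0.0, 0.0, -0.2]
opening: 0.6
```

>>> send_rows([
  {"x": 0,"y": 0,"z": -0.02,"wx": 0,"wy": 0,"wz": 0},
  {"x": 0,"y": 0,"z": -0.035,"wx": 0,"wy": 0,"wz": 0},
  {"x": 0,"y": 0,"z": -0.035,"wx": 0,"wy": 0,"wz": 0},
  {"x": 0,"y": 0,"z": -0.035,"wx": 0,"wy": 0,"wz": 0},
  {"x": 0,"y": 0,"z": -0.035,"wx": 0,"wy": 0,"wz": 0},
  {"x": 0,"y": 0,"z": -0.02,"wx": 0,"wy": 0,"wz": 0},
  {"x": -0.02,"y": -0.005,"z": 0,"wx": 0,"wy": 0,"wz": 0},
  {"x": -0.04,"y": -0.005,"z": 0,"wx": 0,"wy": 0,"wz": 0},
  {"x": -0.04,"y": -0.005,"z": 0,"wx": 0,"wy": 0,"wz": 0},
  {"x": -0.02,"y": 0,"z": 0,"wx": 0,"wy": 0,"wz": 0},
  {"x": 0,"y": 0,"z": 0,"wx": 0,"wy": 0,"wz": 0},
  {"x": 0,"y": 0,"z": 0,"wx": 0,"wy": 0,"wz": 0},
])

```text
time: 26.73
ee_pos: [0.4853, 0.0675, 0.2505]
ee_rot: [-0.0, 0.708, 0.707, 0.0]
force: [-0.7, -0.6, 0.2]
opening: 0.6
```

```bash
python3 st.py .4437 -.1198 .25;python3 - <<'E'
from h import *
import pickle
c=cam("wrist"); save(c,"w5.png"); pickle.dump(c,open("w5.pkl","wb"))
E
```

```text
26.73 [0.4853 0.0675 0.2505] [[0.0017, 1.0, 0.0002], [1.0, -0.0017, 0.0004], [0.0004, 0.0002, -1.0]] [-0.7 -0.6  0.2] 0.6
delta tool [-0.1873 -0.0413  0.0004]
```

View pics/w5.png

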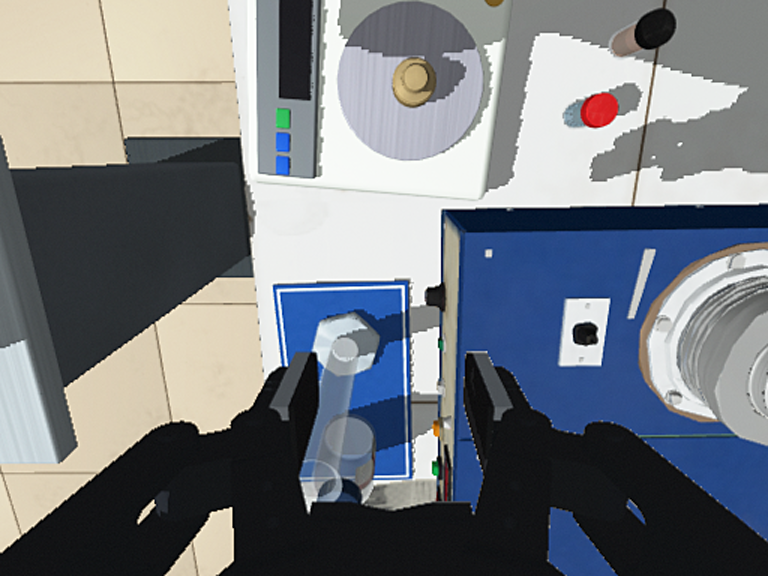

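The weight stands upright on the pan: body at (413,82), pan centre about (410,80). The cylinder and bottle stand inside the mat. Now I'll fetch the bottle back.

>>> send_rows([
  {"x": -0.017,"y": -0.005,"z": 0,"wx": 0,"wy": 0,"wz": 0},
  {"x": -0.03,"y": -0.008,"z": 0,"wx": 0,"wy": 0,"wz": 0},
  {"x": -0.035,"y": -0.008,"z": 0,"wx": 0,"wy": 0,"wz": 0},
  {"x": -0.035,"y": -0.008,"z": 0,"wx": 0,"wy": 0,"wz": 0},
  {"x": -0.035,"y": -0.008,"z": 0,"wx": 0,"wy": 0,"wz": 0},
  {"x": -0.025,"y": -0.004,"z": 0,"wx": 0,"wy": 0,"wz": 0},
  {"x": -0.01,"y": 0,"z": 0,"wx": 0,"wy": 0,"wz": 0},
  {"x": 0,"y": 0,"z": 0.03,"wx": 0,"wy": 0,"wz": 0},
  {"x": 0,"y": 0,"z": 0.03,"wx": 0,"wy": 0,"wz": 0},
  {"x": 0,"y": 0,"z": 0,"wx": 0,"wy": 0,"wz": 0},
  {"x": 0,"y": 0,"z": 0,"wx": 0,"wy": 0,"wz": 0},
  {"x": 0,"y": 0,"z": 0,"wx": 0,"wy": 0,"wz": 0},
], claw=1)

```text
time: 27.78
ee_pos: [0.4454, -0.1183, 0.1918]
ee_rot: [0.001, 0.706, 0.708, 0.0]
force: [0.1, -0.3, -0.1]
opening: 1.005
```

```bash
python3 st.py .4437 -.1198 .0636
```

```text
27.78 [ 0.4454 -0.1183  0.1918] [[-0.0022, 1.0, 0.0015], [1.0, 0.0022, -0.0005], [-0.0005, 0.0015, -1.0]] [ 0.1 -0.3 -0.1] 1.005
delta tool [-0.0014 -0.0019  0.1282]
```

>>> send_rows([
  {"x": -0.001,"y": -0.0012,"z": 0.02,"wx": 0,"wy": 0,"wz": 0},
  {"x": 0,"y": 0,"z": 0.03,"wx": 0,"wy": 0,"wz": 0},
  {"x": 0,"y": 0,"z": 0.03,"wx": 0,"wy": 0,"wz": 0},
  {"x": 0,"y": 0,"z": 0.03,"wx": 0,"wy": 0,"wz": 0},
  {"x": 0,"y": 0,"z": 0.016,"wx": 0,"wy": 0,"wz": 0},
  {"x": 0,"y": 0,"z": 0,"wx": 0,"wy": 0,"wz": 0},
  {"x": 0,"y": 0,"z": 0,"wx": 0,"wy": 0,"wz": 0},
  {"x": 0,"y": 0,"z": 0,"wx": 0,"wy": 0,"wz": 0},
  {"x": 0,"y": 0,"z": 0,"wx": 0,"wy": 0,"wz": 0},
  {"x": 0,"y": 0,"z": 0,"wx": 0,"wy": 0,"wz": 0},
  {"x": 0,"y": 0,"z": 0,"wx": 0,"wy": 0,"wz": 0},
  {"x": 0,"y": 0,"z": 0,"wx": 0,"wy": 0,"wz": 0},
])

```text
time: 28.78
ee_pos: [0.4436, -0.1201, 0.0651]
ee_rot: [0.001, 0.707, 0.707, 0.0]
force: [0.2, -0.2, -0.1]
opening: 1.004
```

```bash
python3 st.py .4437 -.1198 .0636
```

```text
28.78 [ 0.4436 -0.1201  0.0651] [[-0.0006, 1.0, 0.0012], [1.0, 0.0006, -0.0007], [-0.0007, 0.0012, -1.0]] [ 0.2 -0.2 -0.1] 1.004
delta tool [0.0003 0.0001 0.0015]
```

>>> send_rows([
  {"x": 0,"y": 0,"z": 0.0005,"wx": 0,"wy": 0,"wz": 0},
  {"x": 0,"y": 0,"z": 0,"wx": 0,"wy": 0,"wz": 0},
  {"x": 0,"y": 0,"z": 0,"wx": 0,"wy": 0,"wz": 0},
  {"x": 0,"y": 0,"z": 0,"wx": 0,"wy": 0,"wz": 0},
  {"x": 0,"y": 0,"z": 0,"wx": 0,"wy": 0,"wz": 0},
  {"x": 0,"y": 0,"z": 0,"wx": 0,"wy": 0,"wz": 0},
  {"x": 0,"y": 0,"z": 0,"wx": 0,"wy": 0,"wz": 0},
  {"x": 0,"y": 0,"z": 0,"wx": 0,"wy": 0,"wz": 0},
], claw=-1, newtons=30)

```text
time: 29.45
ee_pos: [0.4432, -0.1199, 0.064]
ee_rot: [-0.0, 0.707, 0.707, -0.0]
force: [-1.4, 0.1, 3.8]
opening: 0.613
```

```bash
python3 st.py .4922 -.3057 .0655
```

```text
29.45 [ 0.4432 -0.1199  0.064 ] [[-0.0007, 1.0, -0.0001], [1.0, 0.0007, -0.0001], [-0.0001, -0.0001, -1.0]] [-1.4  0.1  3.8] 0.613
delta tool [-0.1858  0.0489 -0.0015]
```

>>> send_rows([
  {"x": 0,"y": 0,"z": -0.01,"wx": 0,"wy": 0,"wz": 0},
  {"x": 0,"y": 0,"z": -0.02,"wx": 0,"wy": 0,"wz": 0},
  {"x": 0,"y": 0,"z": -0.02,"wx": 0,"wy": 0,"wz": 0},
  {"x": 0,"y": 0,"z": -0.01,"wx": 0,"wy": 0,"wz": 0},
  {"x": -0.0158,"y": 0.004,"z": 0,"wx": 0,"wy": 0,"wz": 0},
  {"x": -0.03,"y": 0.008,"z": 0,"wx": 0,"wy": 0,"wz": 0},
  {"x": -0.035,"y": 0.009,"z": 0,"wx": 0,"wy": 0,"wz": 0},
  {"x": -0.035,"y": 0.009,"z": 0,"wx": 0,"wy": 0,"wz": 0},
  {"x": -0.035,"y": 0.009,"z": 0,"wx": 0,"wy": 0,"wz": 0},
  {"x": -0.025,"y": 0.007,"z": 0,"wx": 0,"wy": 0,"wz": 0},
  {"x": -0.01,"y": 0.003,"z": 0,"wx": 0,"wy": 0,"wz": 0},
  {"x": 0,"y": 0,"z": 0,"wx": 0,"wy": 0,"wz": 0},
])

```text
time: 30.45
ee_pos: [0.4924, -0.3078, 0.1239]
ee_rot: [0.0, 0.708, 0.707, -0.0]
force: [0.0, -0.1, -0.8]
opening: 0.61
```

>>> send_rows([
  {"x": 0,"y": 0,"z": 0,"wx": 0,"wy": 0,"wz": 0},
  {"x": 0,"y": 0,"z": 0.015,"wx": 0,"wy": 0,"wz": 0},
  {"x": 0,"y": 0,"z": 0.02,"wx": 0,"wy": 0,"wz": 0},
  {"x": 0,"y": 0,"z": 0.012,"wx": 0,"wy": 0,"wz": 0},
  {"x": 0,"y": 0,"z": 0.005,"wx": 0,"wy": 0,"wz": 0},
  {"x": 0,"y": 0,"z": 0,"wx": 0,"wy": 0,"wz": 0},
  {"x": 0,"y": 0,"z": 0,"wx": 0,"wy": 0,"wz": 0},
  {"x": 0,"y": 0,"z": 0,"wx": 0,"wy": 0,"wz": 0},
  {"x": 0,"y": 0,"z": 0,"wx": 0,"wy": 0,"wz": 0},
  {"x": 0,"y": 0,"z": 0,"wx": 0,"wy": 0,"wz": 0},
])

```text
time: 31.28
ee_pos: [0.4928, -0.3061, 0.0729]
ee_rot: [0.001, 0.707, 0.707, 0.0]
force: [0.8, 1.1, -1.9]
opening: 0.609
```

```bash
python3 st.py .4922 -.3057 .0655
```

```text
31.28 [ 0.4928 -0.3061  0.0729] [[-0.0007, 1.0, 0.0013], [1.0, 0.0007, -0.0012], [-0.0012, 0.0013, -1.0]] [ 0.8  1.1 -1.9] 0.609
delta tool [ 0.0004 -0.0006  0.0074]
```

>>> send_rows([
  {"x": 0,"y": 0,"z": 0.004,"wx": 0,"wy": 0,"wz": 0},
  {"x": 0,"y": 0,"z": 0.0015,"wx": 0,"wy": 0,"wz": 0},
  {"x": 0,"y": 0,"z": 0,"wx": 0,"wy": 0,"wz": 0},
  {"x": 0,"y": 0,"z": 0,"wx": 0,"wy": 0,"wz": 0},
  {"x": 0,"y": 0,"z": 0,"wx": 0,"wy": 0,"wz": 0},
  {"x": 0,"y": 0,"z": 0,"wx": 0,"wy": 0,"wz": 0},
])

```text
time: 31.78
ee_pos: [0.4922, -0.3056, 0.0663]
ee_rot: [-0.0, 0.707, 0.707, 0.0]
force: [0.0, -0.2, -1.7]
opening: 0.607
```

>>> send_rows([
  {"x": 0,"y": 0,"z": 0.0007,"wx": 0,"wy": 0,"wz": 0},
  {"x": 0,"y": 0,"z": 0,"wx": 0,"wy": 0,"wz": 0},
  {"x": 0,"y": 0,"z": 0,"wx": 0,"wy": 0,"wz": 0},
])

```text
time: 32.03
ee_pos: [0.4923, -0.3057, 0.0661]
ee_rot: [-0.0, 0.707, 0.707, -0.0]
force: [-1.4, 1.1, 2.9]
opening: 0.613
```

>>> send_rows([
  {"x": 0,"y": 0,"z": -0.0003,"wx": 0,"wy": 0,"wz": 0},
  {"x": 0,"y": 0,"z": 0,"wx": 0,"wy": 0,"wz": 0},
  {"x": 0,"y": 0,"z": 0,"wx": 0,"wy": 0,"wz": 0},
  {"x": 0,"y": 0,"z": 0,"wx": 0,"wy": 0,"wz": 0},
  {"x": 0,"y": 0,"z": 0,"wx": 0,"wy": 0,"wz": 0},
  {"x": 0,"y": 0,"z": 0,"wx": 0,"wy": 0,"wz": 0},
  {"x": 0,"y": 0,"z": 0,"wx": 0,"wy": 0,"wz": 0},
  {"x": 0,"y": 0,"z": 0,"wx": 0,"wy": 0,"wz": 0},
], claw=1)

```text
time: 32.7
ee_pos: [0.4923, -0.3056, 0.066]
ee_rot: [-0.0, 0.707, 0.707, 0.0]
force: [0.6, 0.3, 0.2]
opening: 1.001
```

>>> send_rows([
  {"x": 0,"y": 0,"z": -0.02,"wx": 0,"wy": 0,"wz": 0},
  {"x": 0,"y": 0,"z": -0.035,"wx": 0,"wy": 0,"wz": 0},
  {"x": 0,"y": 0,"z": -0.035,"wx": 0,"wy": 0,"wz": 0},
  {"x": 0,"y": 0,"z": -0.035,"wx": 0,"wy": 0,"wz": 0},
  {"x": 0,"y": 0,"z": -0.035,"wx": 0,"wy": 0,"wz": 0},
  {"x": 0,"y": 0,"z": -0.03,"wx": 0,"wy": 0,"wz": 0},
  {"x": 0.016,"y": 0,"z": 0,"wx": 0,"wy": 0,"wz": 0},
  {"x": 0.03,"y": -0.004,"z": 0,"wx": 0,"wy": 0,"wz": 0},
  {"x": 0.035,"y": -0.006,"z": 0,"wx": 0,"wy": 0,"wz": 0},
  {"x": 0.035,"y": -0.006,"z": 0,"wx": 0,"wy": 0,"wz": 0},
  {"x": 0.035,"y": -0.006,"z": 0,"wx": 0,"wy": 0,"wz": 0},
  {"x": 0.035,"y": -0.006,"z": 0,"wx": 0,"wy": 0,"wz": 0},
])

```text
time: 33.7
ee_pos: [0.4635, -0.1181, 0.2557]
ee_rot: [0.0, 0.707, 0.707, 0.0]
force: [0.5, -0.4, -0.5]
opening: 1.0
```

>>> send_rows([
  {"x": 0.035,"y": -0.006,"z": 0,"wx": 0,"wy": 0,"wz": 0},
  {"x": 0.035,"y": -0.007,"z": 0,"wx": 0,"wy": 0,"wz": 0},
  {"x": 0.02,"y": -0.005,"z": 0,"wx": 0,"wy": 0,"wz": 0},
  {"x": 0.0095,"y": -0.0024,"z": 0,"wx": 0,"wy": 0,"wz": 0},
  {"x": 0,"y": 0,"z": 0,"wx": 0,"wy": 0,"wz": 0},
  {"x": 0,"y": 0,"z": 0,"wx": 0,"wy": 0,"wz": 0},
  {"x": 0,"y": 0,"z": 0,"wx": 0,"wy": 0,"wz": 0},
  {"x": 0,"y": 0,"z": 0,"wx": 0,"wy": 0,"wz": 0},
  {"x": 0,"y": 0,"z": 0,"wx": 0,"wy": 0,"wz": 0},
])

```text
time: 34.45
ee_pos: [0.444, -0.0212, 0.2559]
ee_rot: [-0.0, 0.707, 0.707, -0.0]
force: [0.3, -0.2, 0.2]
opening: 1.002
```

```bash
python3 st.py .4439 -.0201 .1525
```

```text
34.45 [ 0.444  -0.0212  0.2559] [[0.0011, 1.0, -0.0001], [1.0, -0.0011, -0.0001], [-0.0001, -0.0001, -1.0]] [ 0.3 -0.2  0.2] 1.002
delta tool [ 0.0012 -0.      0.1034]
```

>>> send_rows([
  {"x": 0.001,"y": 0,"z": 0.015,"wx": 0,"wy": 0,"wz": 0},
  {"x": 0,"y": 0,"z": 0.025,"wx": 0,"wy": 0,"wz": 0},
  {"x": 0,"y": 0,"z": 0.03,"wx": 0,"wy": 0,"wz": 0},
  {"x": 0,"y": 0,"z": 0.023,"wx": 0,"wy": 0,"wz": 0},
  {"x": 0,"y": 0,"z": 0.01,"wx": 0,"wy": 0,"wz": 0},
  {"x": 0,"y": 0,"z": 0,"wx": 0,"wy": 0,"wz": 0},
  {"x": 0,"y": 0,"z": 0,"wx": 0,"wy": 0,"wz": 0},
  {"x": 0,"y": 0,"z": 0,"wx": 0,"wy": 0,"wz": 0},
  {"x": 0,"y": 0,"z": 0,"wx": 0,"wy": 0,"wz": 0},
  {"x": 0,"y": 0,"z": 0,"wx": 0,"wy": 0,"wz": 0},
])

```text
time: 35.28
ee_pos: [0.4447, -0.0195, 0.1545]
ee_rot: [0.001, 0.707, 0.707, 0.001]
force: [0.8, -0.2, -0.1]
opening: 0.999
```

```bash
python3 st.py .4439 -.0201 .1525
```

```text
35.28 [ 0.4447 -0.0195  0.1545] [[-0.0007, 1.0, 0.0027], [1.0, 0.0007, -0.0009], [-0.0009, 0.0027, -1.0]] [ 0.8 -0.2 -0.1] 0.999
delta tool [-0.0005 -0.0008  0.002 ]
```

>>> send_rows([
  {"x": 0,"y": 0,"z": 0,"wx": 0,"wy": 0,"wz": 0},
  {"x": 0,"y": 0,"z": 0,"wx": 0,"wy": 0,"wz": 0},
  {"x": 0,"y": 0,"z": 0,"wx": 0,"wy": 0,"wz": 0},
  {"x": 0,"y": 0,"z": 0,"wx": 0,"wy": 0,"wz": 0},
  {"x": 0,"y": 0,"z": 0,"wx": 0,"wy": 0,"wz": 0},
  {"x": 0,"y": 0,"z": 0,"wx": 0,"wy": 0,"wz": 0},
  {"x": 0,"y": 0,"z": 0,"wx": 0,"wy": 0,"wz": 0},
  {"x": 0,"y": 0,"z": 0,"wx": 0,"wy": 0,"wz": 0},
  {"x": 0,"y": 0,"z": 0,"wx": 0,"wy": 0,"wz": 0},
  {"x": 0,"y": 0,"z": 0,"wx": 0,"wy": 0,"wz": 0},
], claw=-1, newtons=30)

```text
time: 36.12
ee_pos: [0.4439, -0.0192, 0.1531]
ee_rot: [0.0, 0.707, 0.707, 0.0]
force: [1.0, -0.1, 1.9]
opening: 0.34
```

```bash
python3 st.py .4938 -.3830 .1544
```

```text
36.12 [ 0.4439 -0.0192  0.1531] [[-0.0006, 1.0, 0.0004], [1.0, 0.0006, -0.0001], [-0.0001, 0.0004, -1.0]] [ 1.  -0.1  1.9] 0.34
delta tool [-0.3638  0.0497 -0.0012]
```

>>> send_rows([
  {"x": 0,"y": 0,"z": -0.01,"wx": 0,"wy": 0,"wz": 0},
  {"x": 0,"y": 0,"z": -0.02,"wx": 0,"wy": 0,"wz": 0},
  {"x": 0,"y": 0,"z": -0.03,"wx": 0,"wy": 0,"wz": 0},
  {"x": 0,"y": 0,"z": -0.03,"wx": 0,"wy": 0,"wz": 0},
  {"x": 0,"y": 0,"z": -0.03,"wx": 0,"wy": 0,"wz": 0},
  {"x": 0,"y": 0,"z": -0.01,"wx": 0,"wy": 0,"wz": 0},
  {"x": 0,"y": 0,"z": 0,"wx": 0,"wy": 0,"wz": 0},
])

```text
time: 36.7
ee_pos: [0.4451, -0.0196, 0.2863]
ee_rot: [0.003, 0.707, 0.707, 0.001]
force: [0.3, 0.0, -0.4]
opening: 0.339
```

>>> send_rows([
  {"x": -0.015,"y": 0.002,"z": 0,"wx": 0,"wy": 0,"wz": 0},
  {"x": -0.03,"y": 0.0045,"z": 0,"wx": 0,"wy": 0,"wz": 0},
  {"x": -0.035,"y": 0.0045,"z": 0,"wx": 0,"wy": 0,"wz": 0},
  {"x": -0.035,"y": 0.0045,"z": 0,"wx": 0,"wy": 0,"wz": 0},
  {"x": -0.035,"y": 0.0045,"z": 0,"wx": 0,"wy": 0,"wz": 0},
  {"x": -0.035,"y": 0.0045,"z": 0,"wx": 0,"wy": 0,"wz": 0},
  {"x": -0.035,"y": 0.0045,"z": 0,"wx": 0,"wy": 0,"wz": 0},
  {"x": -0.035,"y": 0.0045,"z": 0,"wx": 0,"wy": 0,"wz": 0},
  {"x": -0.035,"y": 0.0045,"z": 0,"wx": 0,"wy": 0,"wz": 0},
  {"x": -0.035,"y": 0.0045,"z": 0,"wx": 0,"wy": 0,"wz": 0},
  {"x": -0.025,"y": 0.0045,"z": 0,"wx": 0,"wy": 0,"wz": 0},
  {"x": -0.0127,"y": 0.0028,"z": 0,"wx": 0,"wy": 0,"wz": 0},
])

```text
time: 37.7
ee_pos: [0.4925, -0.3843, 0.2795]
ee_rot: [-0.002, 0.708, 0.706, -0.0]
force: [0.1, 0.9, -0.7]
opening: 0.347
```

>>> send_rows([
  {"x": 0,"y": 0,"z": 0,"wx": 0,"wy": 0,"wz": 0},
  {"x": 0,"y": 0,"z": 0,"wx": 0,"wy": 0,"wz": 0},
  {"x": 0,"y": 0,"z": 0,"wx": 0,"wy": 0,"wz": 0},
  {"x": 0,"y": 0,"z": 0.02,"wx": 0,"wy": 0,"wz": 0},
  {"x": 0,"y": 0,"z": 0.03,"wx": 0,"wy": 0,"wz": 0},
  {"x": 0,"y": 0,"z": 0.03,"wx": 0,"wy": 0,"wz": 0},
  {"x": 0,"y": 0,"z": 0.02,"wx": 0,"wy": 0,"wz": 0},
  {"x": 0,"y": 0,"z": 0.01,"wx": 0,"wy": 0,"wz": 0},
  {"x": 0,"y": 0,"z": 0.008,"wx": 0,"wy": 0,"wz": 0},
  {"x": 0,"y": 0,"z": 0,"wx": 0,"wy": 0,"wz": 0},
  {"x": 0,"y": 0,"z": 0,"wx": 0,"wy": 0,"wz": 0},
  {"x": 0,"y": 0,"z": 0,"wx": 0,"wy": 0,"wz": 0},
])

```text
time: 38.7
ee_pos: [0.4946, -0.3825, 0.167]
ee_rot: [0.002, 0.707, 0.707, -0.0]
force: [0.6, -0.2, 0.1]
opening: 0.343
```

```bash
python3 st.py .4937 -.3819 .155
```

```text
38.7 [ 0.4946 -0.3825  0.167 ] [[-0.0009, 1.0, 0.0022], [1.0, 0.0009, -0.0025], [-0.0025, 0.0022, -1.0]] [ 0.6 -0.2  0.1] 0.343
delta tool [ 0.0007 -0.0009  0.012 ]
```

>>> send_rows([
  {"x": 0,"y": 0,"z": 0.005,"wx": 0,"wy": 0,"wz": 0},
  {"x": 0,"y": 0,"z": 0.003,"wx": 0,"wy": 0,"wz": 0},
  {"x": 0,"y": 0,"z": 0,"wx": 0,"wy": 0,"wz": 0},
  {"x": 0,"y": 0,"z": 0,"wx": 0,"wy": 0,"wz": 0},
  {"x": 0,"y": 0,"z": 0,"wx": 0,"wy": 0,"wz": 0},
  {"x": 0,"y": 0,"z": 0,"wx": 0,"wy": 0,"wz": 0},
  {"x": 0,"y": 0,"z": 0,"wx": 0,"wy": 0,"wz": 0},
])

```text
time: 39.28
ee_pos: [0.4938, -0.382, 0.1572]
ee_rot: [0.0, 0.707, 0.707, -0.0]
force: [-1.2, -0.5, -1.2]
opening: 0.344
```

>>> send_rows([
  {"x": 0,"y": 0,"z": 0.0015,"wx": 0,"wy": 0,"wz": 0},
  {"x": 0,"y": 0,"z": 0,"wx": 0,"wy": 0,"wz": 0},
  {"x": 0,"y": 0,"z": 0,"wx": 0,"wy": 0,"wz": 0},
  {"x": 0,"y": 0,"z": 0,"wx": 0,"wy": 0,"wz": 0},
])

```text
time: 39.62
ee_pos: [0.4937, -0.3818, 0.1555]
ee_rot: [-0.0, 0.707, 0.707, 0.0]
force: [-0.3, -0.2, -0.9]
opening: 0.339
```

>>> send_rows([
  {"x": 0,"y": 0,"z": 0.0006,"wx": 0,"wy": 0,"wz": 0},
  {"x": 0,"y": 0,"z": 0,"wx": 0,"wy": 0,"wz": 0},
  {"x": 0,"y": 0,"z": 0,"wx": 0,"wy": 0,"wz": 0},
])

```text
time: 39.87
ee_pos: [0.4939, -0.382, 0.1552]
ee_rot: [0.0, 0.707, 0.707, -0.0]
force: [-0.1, 1.0, 0.2]
opening: 0.34
```

>>> send_rows([
  {"x": 0,"y": 0,"z": 0.0005,"wx": 0,"wy": 0,"wz": 0},
  {"x": 0,"y": 0,"z": 0,"wx": 0,"wy": 0,"wz": 0},
  {"x": 0,"y": 0,"z": 0,"wx": 0,"wy": 0,"wz": 0},
])

```text
time: 40.12
ee_pos: [0.494, -0.3822, 0.1551]
ee_rot: [0.001, 0.707, 0.707, -0.0]
force: [0.1, 0.2, 4.0]
opening: 0.346
```

Contact again. I'll release, rise, and move back to the first wrist viewpoint to compare.

>>> send_rows([
  {"x": 0,"y": 0,"z": -0.0004,"wx": 0,"wy": 0,"wz": 0},
  {"x": 0,"y": 0,"z": 0,"wx": 0,"wy": 0,"wz": 0},
  {"x": 0,"y": 0,"z": 0,"wx": 0,"wy": 0,"wz": 0},
  {"x": 0,"y": 0,"z": 0,"wx": 0,"wy": 0,"wz": 0},
  {"x": 0,"y": 0,"z": 0,"wx": 0,"wy": 0,"wz": 0},
  {"x": 0,"y": 0,"z": 0,"wx": 0,"wy": 0,"wz": 0},
  {"x": 0,"y": 0,"z": 0,"wx": 0,"wy": 0,"wz": 0},
  {"x": 0,"y": 0,"z": 0,"wx": 0,"wy": 0,"wz": 0},
  {"x": 0,"y": 0,"z": 0,"wx": 0,"wy": 0,"wz": 0},
], claw=1)

```text
time: 40.87
ee_pos: [0.4937, -0.3819, 0.1548]
ee_rot: [-0.0, 0.707, 0.707, -0.0]
force: [-0.5, -0.3, 0.3]
opening: 1.004
```

>>> send_rows([
  {"x": 0,"y": 0,"z": -0.02,"wx": 0,"wy": 0,"wz": 0},
  {"x": 0,"y": 0,"z": -0.03,"wx": 0,"wy": 0,"wz": 0},
  {"x": 0,"y": 0,"z": -0.035,"wx": 0,"wy": 0,"wz": 0},
  {"x": 0,"y": 0,"z": -0.035,"wx": 0,"wy": 0,"wz": 0},
  {"x": 0,"y": 0,"z": -0.024,"wx": 0,"wy": 0,"wz": 0},
  {"x": -0.0175,"y": -0.0085,"z": 0,"wx": 0,"wy": 0,"wz": 0},
  {"x": -0.0175,"y": -0.0085,"z": 0,"wx": 0,"wy": 0,"wz": 0},
  {"x": 0,"y": 0,"z": 0,"wx": 0,"wy": 0,"wz": 0},
  {"x": 0,"y": 0,"z": 0,"wx": 0,"wy": 0,"wz": 0},
  {"x": 0,"y": 0,"z": 0,"wx": 0,"wy": 0,"wz": 0},
  {"x": 0,"y": 0,"z": 0,"wx": 0,"wy": 0,"wz": 0},
  {"x": 0,"y": 0,"z": 0,"wx": 0,"wy": 0,"wz": 0},
])

```text
time: 41.87
ee_pos: [0.4771, -0.4161, 0.2986]
ee_rot: [-0.0, 0.707, 0.708, 0.0]
force: [0.2, -0.7, 0.2]
opening: 0.999
```

```bash
python3 st.py;python3 - <<'E'
from h import *
import pickle
c=cam("wrist"); pickle.dump(c,open("w6.pkl","wb"))
o=pickle.load(open("w2.pkl","rb"))
f=lambda c:cv2.resize(c["frame"][20:178,235:367,::-1],None,fx=3,fy=3,interpolation=cv2.INTER_CUBIC)
t=cam("scene"); 
cv2.imwrite("pics/cmp.png",np.hstack([f(o),f(c)])); save(t,"s2.png",(100,120,360,260),3)
for Q in((.4925,-.3056,.101),(.4942,-.3834,.187),(.494,-.3834,.018),(.549,-.3233,.006)): print(np.round(proj(o,Q),1),np.round(proj(c,Q),1))
E
```

```text
41.87 [ 0.4771 -0.4161  0.2986] [[-0.0015, 1.0, -0.0002], [1.0, 0.0015, 0.0005], [0.0005, -0.0002, -1.0]] [ 0.2 -0.7  0.2] 0.999
[276.1  64.1] [275.4  65.8]
[281.7 155.2] [281.  157.2]
[273.3 133.7] [272.7 134.7]
[314.7  87.3] [314.   88.4]
```

View pics/cmp.png

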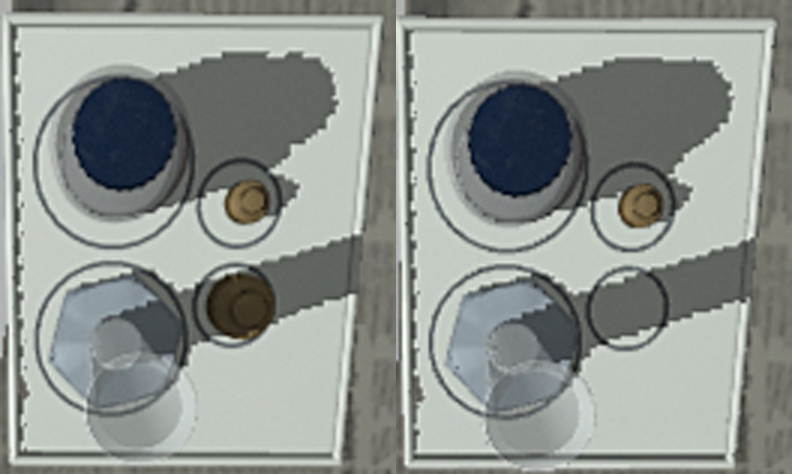

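View pics/s2.png

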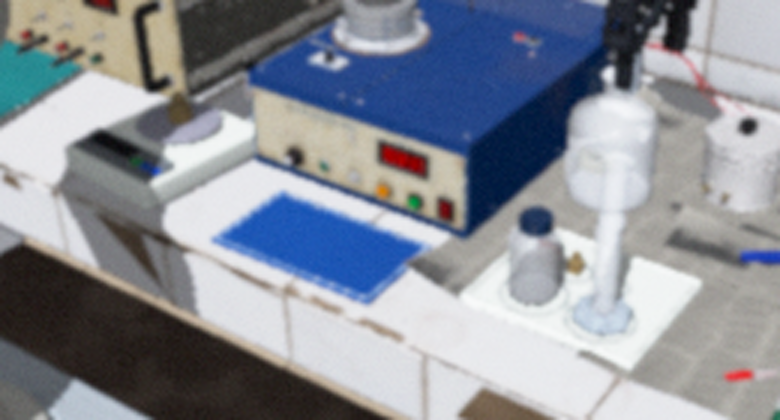

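The before/after pair matches to within about 1 mm: cap at (125,134) before and (520,139) after, against (519,139) expected; tube bottom at (513,346) against (510,345). The scene crop shows the weight on the pan at (178,108), the mat empty, and everything upright. Handing in.

```bash
python3 -c "
from rig import ticket
print(ticket.job_done())"
```

```text
the job is handed in; nothing more can be done
None
```

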